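# Tip out the set-up tools and lay them in their shadow tray

### The job

The guitar set-up tools came back loose in the small grey tote. Empty it by tipping, not by picking: swing it by its handle over the edge stop of the stand until it is right over on its front side and every tool has slid out, then stand the empty tote back upright on the deck between the guides. Lay every tool that was in it flat in its own cut-out of the shadow tray, and leave the sanding block and the glue bottle where they are.

Things in the scene. Friction and masses are not known exactly. Their poses are not given: they have to be found in the camera images.
- tip_stand: Fixed wooden tipping stand, 303 mm long (x), 210 mm wide (y). Origin on the worktop, mid-width, exactly below the inner face of the edge stop; +x is the tipping direction (away from the robot), z up. Deck from x = -140 to 0, top at z = 28 mm; there the tote stands between two side guides, 18 mm high, inner faces at y = -95 and +95 mm.
- edge_stop (a point): Middle of the top inner edge of the edge stop, a wooden strip across the stand from x = 0 to 10 mm, top at z = 37 mm (9 mm above the deck). Behind it a rubber-faced ramp goes down at 36 degrees from x = 9, z = 37 mm to x = 53, z = 5 mm; the rubber holds the empty tote lying on it.
- catch_board (a point): Middle of the flat laminate-faced catch board at the foot of the ramp: x = 53 to 153 mm in the stand's frame, 210 mm wide, top at z = 5 mm, open at both sides, with an end lip (top z = 16 mm) from x = 153 to 163 mm. The tools slide out onto it. A window sill on the wall beyond juts out to world x = 0.65 m at a height of 0.40 m.
- tote: Loose open grey tote, about 0.4 kg, outside 108 mm (x) by 180 mm (y) by 48 mm high, walls and floor 4 mm, slippery inside. Origin at the centre of its underside, +z to the open top, +x to the front wall. Starts upright on the deck 2 to 12 mm short of the stop. It tips over the stop on its lower front edge (x = +54, z = 0); at 126 degrees its front wall lies on the ramp and the tools slide out.
- tote_handle (a point): Middle of the tote's handle: a black grip tube along tote y, 13 mm in diameter, 76 mm long, that turns freely on a bent steel rod with its legs at y = -50 and +50 mm; at tote x = -78, z = 84 mm, that is 24 mm behind the rear wall and 36 mm above the rim. So a gripper that holds it from above may keep pointing down while the tote turns.
- tool_tray: Fixed shadow tray, light wood on a black base, 116 mm (x) by 176 mm (y), top at z = 13 mm, pocket floors at z = 4 mm. Origin on the worktop under its centre. Four pockets side by side, 42 mm apart, each shaped for one tool with 2.5 mm play all round, tools along x, heads to +x. A trough as deep as the pockets, x = -26 to +12 mm, leaves room for fingers beside the handles.
- spanner: Open-ended steel spanner (may be absent), 92 mm long, 10 mm thick throughout; handle 12 mm wide from x = -46 to +20 mm, two-jawed head 31 mm wide from x = +20 to +46 mm. Origin at the very middle of its length, width and thickness; +x towards the head, z through the thickness. Either face may lie down. 80 g.
- hammer: Small brass-headed hammer (may be absent), 92 mm long; flat wooden handle 13 mm wide and 10 mm thick from x = -46 to +28 mm, brass head 34 mm wide (y) and 16 mm thick from x = +28 to +46 mm. Origin at the middle of the length, width and head thickness; +x towards the head, z through the thickness. Either face may lie down. 90 g.
- ring_key: Dark steel ring spanner (may be absent), 92 mm long, 10 mm thick throughout; handle 10 mm wide from x = -46 to +16 mm, round ring head 30 mm in diameter centred at x = +31 mm. Origin at the very middle; +x towards the ring, z through the thickness. Either face may lie down. 80 g.
- scraper: Scraper (may be absent), 92 mm long; flat light wooden handle 15 mm wide and 10 mm thick from x = -46 to +10 mm, narrow neck, flat steel blade 34 mm wide and 4 mm thick from x = +18 to +46 mm at mid-thickness. Origin at the middle of the length, width and handle thickness; +x towards the blade, z through the thickness. Either face may lie down. 50 g.
- sanding_block: Bystander: wooden sanding block, 46 x 70 x 24 mm; origin at the centre of its underside.
- glue_bottle: Bystander: wood glue bottle, 55 mm in diameter, 155 mm tall, standing; origin at the centre of its underside. A floor-to-ceiling steel post, 60 mm square, stands fixed near it at world x = 0.54, y = -0.23 m; a fixed heap of boxes up to 0.16 m high lies in front of the post.
- spanner_head (a point): Point in the head of the open-ended spanner, at x = +37 mm on its middle line.
- pocket_spanner (a point): Where the origin of the open-ended spanner is when it lies seated in its pocket of the shadow tray.
- hammer_head (a point): Point in the head of the hammer, at x = +37 mm on its middle line.
- pocket_hammer (a point): Where the origin of the hammer is when it lies seated in its pocket of the shadow tray.
- ring_key_head (a point): Point in the head of the ring spanner, at x = +37 mm on its middle line.
- pocket_ring_key (a point): Where the origin of the ring spanner is when it lies seated in its pocket of the shadow tray.
- scraper_head (a point): Point in the head of the scraper, at x = +37 mm on its middle line.
- pocket_scraper (a point): Where the origin of the scraper is when it lies seated in its pocket of the shadow tray.

How it is judged:
By the outcome, as a careful person would: the job done as asked, in the order asked, and still so for the second after the job is handed in, with the robot touching nothing.
Of spanner, hammer, ring_key, scraper only 3 to 4 are there at a start; the rules pass over those that are not, and their reading is None.
At some moment in a run one of spanner, hammer, ring_key, scraper may be knocked a few centimetres aside while the robot is not near it.
Once in a run the grip may slacken for a moment while it holds something.
It also fails if it takes over 210 s, if anything falls off the work surface, if the arm or the gripper's body presses on something with over 40 N, if the wrist force passes 120 N, or if a joint passes its speed limit or range.

### The arm

A 6-joint arm with a two-finger parallel gripper is mounted at the origin on the work surface; the furniture and walls round the work are solid. World frame = base frame: x ahead of the robot, y to its left, z up, the work surface at z = 0. Lengths are in mm, angles in rad, forces in N, time in s.
With the tool pointing down it reaches from about 400 to 925 mm from the base axis. Payload 12.5 kg.
Tool frame: the origin (TCP) lies on the centre line of the jaws, within the pads' length; the fingertips stand 25 mm ahead of it and the grasp point (between the pads) lies 6 mm ahead of it (env.tip_extent is the distance from the TCP to the fingertips, in mm); x points along the fingers, z is the direction in which the jaws open and shut, and the axes are right-handed (so a half turn about x gives the same grasp; the last joint's range is limited). The gripper opens to 95 mm and grips with 3 to 60 N. Pads are 20 mm wide; open, the fingers measure 119 mm over their backs; the gripper's body (75 mm by 180 mm) begins 59 mm behind the grasp point.
Start: joints at [-1.218, 0.491, 1.559, -0, 1.092, -0.106], TCP at [276.819, -560.371, 239.661] pointing down, gripper open.
Joint ranges: [-3.1, 3.1], [-0.84, 2.19], [0.05, 2.79], [-1.13, 4.28], [0.06, 2.93], [-2.69, 2.69]. Speed limits (rad/s): [2.22, 2.22, 2.79, 3.14, 3.14, 3.14].

### API

Orientations are given as [roll, pitch, yaw] about the fixed x, y, z axes, in that order (R = Rz(yaw) Ry(pitch) Rx(roll)).
In Python, from cell import env gives the robot as it stands.
- The arm moves only by the tool step_arm, never from a script. Its argument "rows" is a list of rows, each a list of 6 numbers: the shift along the tool's x, y, z in mm, then the turn, a rotation vector about the tool's x, y, z in rad. In form: [[x, y, z, wx, wy, wz], ...]. A call has 1 to 8 rows; each row shifts and turns the pose as measured when the row begins, along the tool's axes as they then stand; what a row does not reach is not made up. A row lasts 1/8 s, in which the tool goes at most 62.5 mm and 10.7 degrees, less where a joint would pass 70% of its speed; a pose out of reach is approached as far as the arm can. A call is refused whole if a number of a shift passes 62.5 or a number of a turn 0.188, either way. A call with a gripper value outside its range is refused whole. "grip" is the finger opening in mm, from 0 to 95.1, set as the call begins (left out, the last holds). The fingers move at their own pace and stop on an object; the grip force is fixed at half the most. Time passes only in rows, so rows that do not move let the fingers close. It gives the time, the measured TCP pose, the force and the opening at its end, in the units of the state.
- env.state(): the state, without advancing time (a new reading comes with each control period).
- env.read_camera(name): name is "side" or "top"; returns the picture (384x512x3 uint8, red, green, blue); there is no depth.
- env.get_calibration(name): a dict with "fx", "fy", "cx", "cy" (pixels), "pose" (4x4, takes a point from camera to world coordinates). Camera axes: x right, y down, z forward; pixel columns grow to the right and rows downward; lengths in mm; the calibration is good to about 2 mm. A picture is of the moment at which its call begins. get_calibration takes no time and is no camera call.
- env.job_done(): hands the job in, once; it reports no verdict.
The state is a dict: "t": time; "joints": joint angles; "qvel": joint speeds; "tau": joint torques, N m; "eef_pos": TCP position; "tcp_rot": TCP orientation; "ft_force": force on the tool from outside, world axes, zero at the start; "moment": the same for the moment, N m; "opening": opening from 0.0 (shut) to 1.0 (fully open).
Only numpy, scipy, OpenCV 4.12 (cv2) and the standard library are available. Lean on these libraries where they do the work, as an engineer would, in place of code of your own. Each camera call takes 0.05 s, during which the arm holds its last target.

## Working session

There is one attempt and no reset: what is moved stays moved. The work goes in short steps, Python scripts to look and compute and a tool call to move; the robot and the scene stay as the last step left them, time stands still between calls to the robot, and variables do not carry over. Pictures are saved under pics/ and viewed, and the job is handed in when it is done.

Besides the shell and the picture viewer there is one more tool, called by a JSON object that holds its "method" and its "body". step_arm: Moves the arm, as the interface text tells. Its arguments: {"type":"object","properties":{"rows":{"type":"array","items":{"type":"array","items":{"type":"number"}}},"grip":{"type":"number"}},"required":["rows"]}

```bash
mkdir -p pics; ls
cat > h.py <<'E'
import numpy as np, cv2
from cell import env
def snap(n,f):
    im=env.read_camera(n); cv2.imwrite('pics/'+f,im[:,:,::-1]); return im
def ray(n,u,v):
    c=env.get_calibration(n); P=np.array(c['pose'])
    d=P[:3,:3]@np.array([(u-c['cx'])/c['fx'],(v-c['cy'])/c['fy'],1]); return P[:3,3],d
def onz(n,u,v,z):
    o,d=ray(n,u,v); return o+d*(z-o[2])/d[2]
def proj(n,p):
    c=env.get_calibration(n); P=np.array(c['pose']); q=P[:3,:3].T@(np.array(p,float)-P[:3,3])
    return np.array([c['fx']*q[0]/q[2]+c['cx'],c['fy']*q[1]/q[2]+c['cy']])
E
python3 - <<'E'
from h import *
for n in('top','side'):
    snap(n,n+'0.png'); c=env.get_calibration(n); print(n,c['fx'],c['cx'],c['cy'],np.round(c['pose'],3))
print(env.state(), env.tip_extent)
E
```

```text
pics
top 348.7822414334741 252.54088026412978 189.61809129074703 [[ 1.30000e-02 -9.93000e-01  1.18000e-01  3.71993e+02]
 [-9.99000e-01 -9.00000e-03  3.30000e-02  1.08773e+02]
 [-3.20000e-02 -1.18000e-01 -9.93000e-01  9.27395e+02]
 [ 0.00000e+00  0.00000e+00  0.00000e+00  1.00000e+00]]
side 482.10185167582597 254.47902629554935 194.63973945865996 [[-5.67000e-01 -4.85000e-01  6.66000e-01 -2.92626e+02]
 [-8.24000e-01  3.38000e-01 -4.55000e-01  6.53772e+02]
 [-5.00000e-03 -8.06000e-01 -5.91000e-01  7.86731e+02]
 [ 0.00000e+00  0.00000e+00  0.00000e+00  1.00000e+00]]
{'t': 0.1, 'joints': array([-1.21762537e+00,  4.91463891e-01,  1.55936624e+00, -1.15994874e-07,
        1.09169416e+00, -1.05588665e-01]), 'qvel': array([ 0.00067753, -0.0017737 , -0.0021155 , -0.00081261, -0.00066803,
        0.00098812]), 'tau': array([ 4.43229277e-03, -6.13621688e+01, -2.58606273e+01,  6.93599484e-02,
        4.70001181e-02, -5.52943095e-05]), 'eef_pos': array([ 276.73693538, -560.19390196,  239.14982898]), 'tcp_rot': array([3.03611442, 1.56986469, 1.92407777]), 'ft_force': array([ 0.17432756,  0.3052987 , -1.44571633]), 'moment': array([0.02630163, 0.06981428, 0.00582097]), 'opening': 0.9995833477586195} 25.0
```

View pics/top0.png

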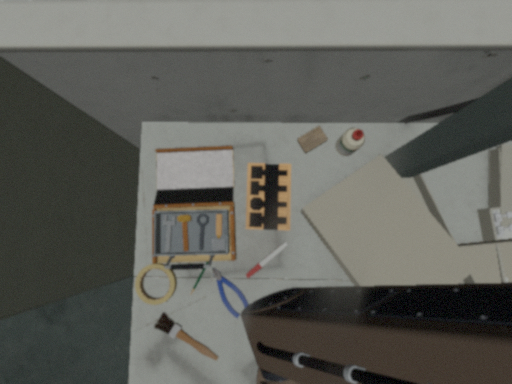

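View pics/side0.png

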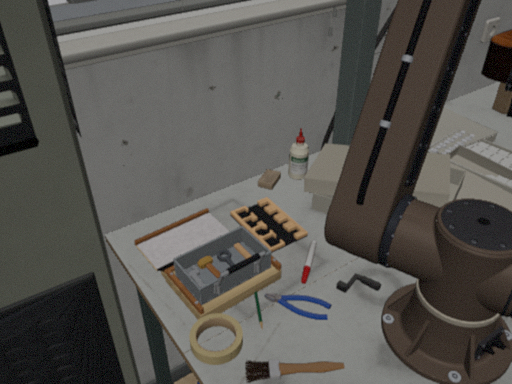

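Run:
```python
from h import *
a=cv2.imread('pics/top0.png'); cv2.imwrite('pics/top0z.png',cv2.resize(a[125:285,125:325],None,fx=4,fy=4,interpolation=2)[:600])
b=cv2.imread('pics/side0.png'); cv2.imwrite('pics/side0z.png',cv2.resize(b[180:320,120:320],None,fx=4,fy=4,interpolation=2))
```

```text
(no output)
```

View pics/top0z.png

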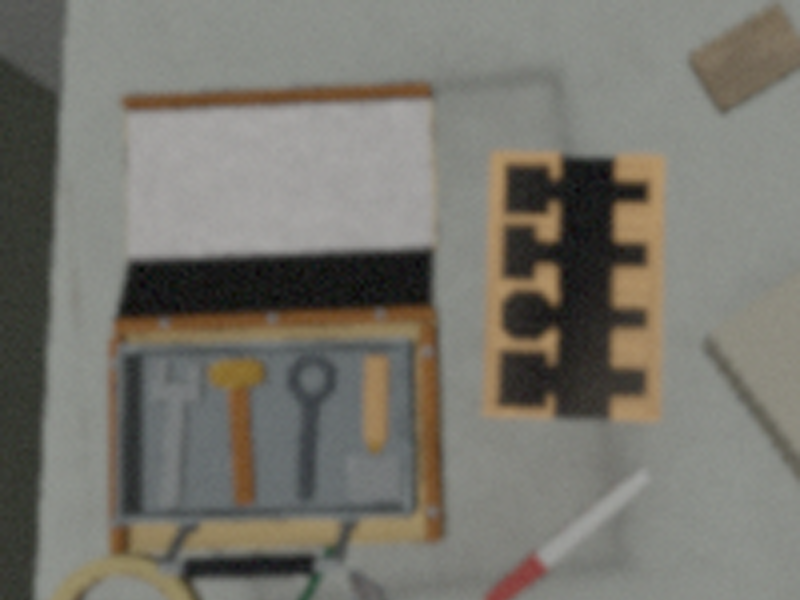

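View pics/side0z.png

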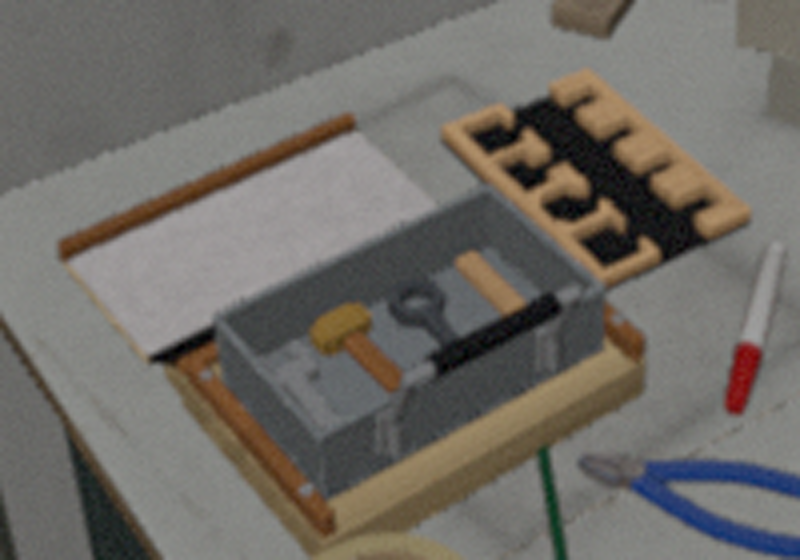

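Run:
```python
from h import *
z=lambda u,v:(u/4+125-.375,v/4+125-.375)
for nm,u,v,h in [('lipL far',122,97,16),('lipR far',432,85,16),('board/ramp R',433,252,5),('board/ramp L',130,262,5),('stopL',118,322,37),('stopR',436,308,37),
 ('toteFL rim',118,345,76),('toteFR rim',415,342,76),('toteRR rim',415,515,76),('toteRL rim',118,520,76),
 ('hL',185,569,112),('hR',315,563,112),
 ('tray1',490,152,13),('tray2',666,155,13),('tray3',662,421,13),('tray4',484,415,13),('block',755,50,24)]:
    print(nm,np.round(onz('top',*z(u,v),h)))
z=lambda u,v:(u/4+120-.375,v/4+180-.375)
for nm,u,v,h in [('hL',435,360,112),('hR',555,303,112),('toteRL',325,430,76),('toteRR',605,290,76),('FR',485,192,76),('FL',215,318,76),('lipL',62,245,16),('lipR',353,118,16),('tray far-left',443,128,13),('t',582,70,13),('t',749,211,13),('t',608,283,13)]:
    print('S',nm,np.round(onz('side',*z(u,v),h)))
im=cv2.imread('pics/top0.png'); g=im.max(2)
m=(g<45).astype('uint8'); m[:262]=0;m[273:]=0;m[:,:165]=0;m[:,210:]=0
n,l,s,c=cv2.connectedComponentsWithStats(m); print(s,c)
im=cv2.imread('pics/side0.png'); g=im.max(2)
m=(g<40).astype('uint8'); m[:250]=0;m[277:]=0;m[:,:223]=0;m[:,265:]=0
n,l,s,c=cv2.connectedComponentsWithStats(m); print(s,c)
```

```text
lipL far [588. 404.  16.]
lipR far [597. 194.  16.]
board/ramp R [486. 192.   5.]
board/ramp L [478. 396.   5.]
stopL [435. 393.  37.]
stopR [446. 187.  37.]
toteFL rim [418. 379.  76.]
toteFR rim [422. 196.  76.]
toteRR rim [317. 194.  76.]
toteRL rim [312. 375.  76.]
hL [287. 323. 112.]
hR [292. 247. 112.]
tray1 [553. 155.  13.]
tray2 [551.  38.  13.]
tray3 [376.  41.  13.]
tray4 [378. 156.  13.]
block [620. -20.  24.]
S hL [293. 317. 112.]
S hR [292. 246. 112.]
S toteRL [314. 370.  76.]
S toteRR [316. 197.  76.]
S FR [421. 205.  76.]
S FL [416. 378.  76.]
S lipL [585. 402.  16.]
S lipR [593. 197.  16.]
S tray far-left [553. 152.  13.]
S t [553.  42.  13.]
S t [377.  42.  13.]
S t [374. 151.  13.]
[[     0      0    512    384 196520]
 [   172    265     31      4     88]] [[255.53064319 191.46659882]
 [187.06818182 266.09090909]]
[[     0      0    512    384 196427]
 [   228    254     32     20    181]] [[255.51129427 191.43372856]
 [243.24309392 263.4198895 ]]
```

```bash
cat >> h.py <<'E'
from scipy.spatial.transform import Rotation as Ro
def R():
    s=env.state(); return Ro.from_euler('xyz',s['tcp_rot'])
def mv(target,yawz=None,n=None,maxmm=60,s=None):
    """rows needed: shift in tool axes. target world pos; yawz = azimuth of tool z axis"""
    s=env.state(); r=R(); d=r.inv().apply(np.array(target)-s['eef_pos'])
    w=np.zeros(3)
    if yawz is not None:
        zz=np.array([np.cos(yawz),np.sin(yawz),0]); xx=np.array([0,0,-1.]); yy=np.cross(zz,xx)
        T=Ro.from_matrix(np.stack([xx,yy,zz],1)); w=(r.inv()*T).as_rotvec()
    return d,w
E
python3 - <<'E'
from h import *
print(np.round(R().as_matrix(),3))
E
```

```text
[[-0.     0.897  0.443]
 [ 0.001  0.443 -0.897]
 [-1.     0.    -0.001]]
```

{"method": "step_arm", "body": {"rows": [[-4,40,-40,-0.07,0,0],[-4,40,-40,-0.07,0,0],[-4,45,-40,-0.09,0,0],[-4,45,-40,-0.09,0,0],[0,45,-25,-0.1,0,0],[0,50,0,-0.11,0,0],[0,50,0,-0.11,0,0],[0,50,0,-0.11,0,0]], "grip": 60}}

```text
t: 1.1
eef_pos: [428.8, -148.3, 254.2]
tcp_rot: [2.234, 1.567, 1.889]
ft_force: [0.8, -0.9, 0.4]
opening: 0.632
```

{"method": "step_arm", "body": {"rows": [[0,45,-21,-0.065,0,0],[0,46,-18,-0.065,0,0],[0,47,-15,-0.065,0,0],[0,48,-12,-0.065,0,0],[0,49,-9,-0.065,0,0],[0,50,-6,-0.065,0,0],[0,45,-30,0,0,0],[0,40,-35,0,0,0]]}}

```text
t: 2.1
eef_pos: [326.4, 241.8, 254.6]
tcp_rot: [1.953, 1.567, 2.014]
ft_force: [0.4, 1.3, -0.2]
opening: 0.633
```

Run:
```python
from h import *
print(mv([289.5,285,170],0.04),env.state()['joints'].round(2))
```

```text
(array([ 84.77460367,  45.08780584, -34.06851181]), array([ 0.0204806 , -0.00150847, -0.00364111])) [0.47 0.16 2.04 0.   0.95 0.41]
```

{"method": "step_arm", "body": {"rows": [[40,25,-17,0.02,0,0],[44,20,-17,0,0,0],[0,0,0,0,0,0]]}}

```text
t: 2.48
eef_pos: [286.7, 288.5, 169.4]
tcp_rot: [1.509, 1.566, 1.554]
ft_force: [0.7, -0.7, 2.1]
opening: 0.628
```

Run:
```python
from h import *
a=snap('top','top1.png');b=snap('side','side1.png')
cv2.imwrite('pics/z1.png',np.hstack([cv2.resize(a[180:320,130:270],None,fx=2.85,fy=2.85),cv2.resize(b[170:310,160:300],None,fx=2.85,fy=2.85)])[:,:,::-1])
print(env.state()['eef_pos'],env.state()['tcp_rot'])
```

```text
[288.86615167 288.47294334 171.71291141] [1.02042416 1.56239228 1.06372223]
```

View pics/z1.png

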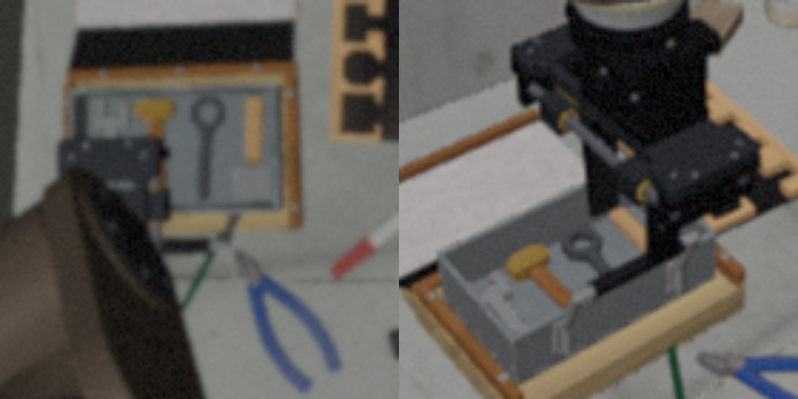

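{"method": "step_arm", "body": {"rows": [[25,-3,0,0,0,0],[20,0,0,0,0,0],[9,0,0,0,0,0],[0,0,0,0,0,0]]}}

```text
t: 3.08
eef_pos: [294.5, 285.7, 121.4]
tcp_rot: [0.761, 1.553, 0.8]
ft_force: [0.0, 0.2, 0.1]
opening: 0.634
```

{"method": "step_arm", "body": {"rows": [[0,0,0,0,0,0],[0,0,0,0,0,0],[0,0,0,0,0,0],[0,0,0,0,0,0]], "grip": 0}}

```text
t: 3.58
eef_pos: [295.5, 286.0, 123.4]
tcp_rot: [0.73, 1.549, 0.769]
ft_force: [0.1, 0.3, -0.1]
opening: 0.272
```

Run:
```python
from h import *
a=snap('top','top2.png');b=snap('side','side2.png')
cv2.imwrite('pics/z2.png',np.hstack([cv2.resize(a[180:320,130:270],None,fx=2.85,fy=2.85),cv2.resize(b[170:310,160:300],None,fx=2.85,fy=2.85)])[:,:,::-1])
print(env.state())
```

```text
{'t': 3.675, 'joints': array([0.60618177, 0.38204714, 2.20022834, 0.00701278, 0.53985786,
       0.56116463]), 'qvel': array([-0.00117024,  0.00241174,  0.00486232,  0.00074862,  0.00213281,
       -0.00078584]), 'tau': array([-1.18168987e+00, -4.17917168e+01, -1.58595282e+01, -2.50589568e-01,
       -9.64529067e-01,  2.82802313e-03]), 'eef_pos': array([294.89103349, 285.70312157, 123.13605922]), 'tcp_rot': array([0.75022127, 1.55099535, 0.78925805]), 'ft_force': array([-3.15606758,  0.25548724,  0.54570899]), 'moment': array([-0.0781893 ,  0.556185  ,  0.03576272]), 'opening': 0.18417387082620357}
```

View pics/z2.png

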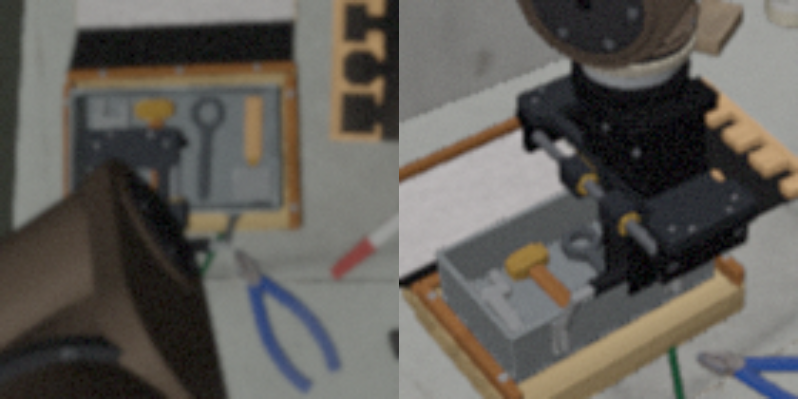

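{"method": "step_arm", "body": {"rows": [[3,0,0,0,0,0],[0,0,0,0,0,0],[0,0,0,0,0,0],[0,0,0,0,0,0]]}}

```text
t: 4.18
eef_pos: [294.7, 285.7, 120.9]
tcp_rot: [0.739, 1.55, 0.778]
ft_force: [-1.7, -1.2, 4.7]
opening: 0.128
```

Run:
```python
from h import *
print(env.state(),R().as_matrix().round(3))
```

```text
{'t': 4.175, 'joints': array([0.60660006, 0.38631464, 2.20289983, 0.0068703 , 0.53228633,
       0.56095809]), 'qvel': array([ 1.09311164e-03, -6.62594420e-04,  4.96653971e-05, -2.33701071e-03,
       -1.20763596e-04, -1.84575927e-04]), 'tau': array([-9.55667160e-02, -4.03705287e+01, -1.37459108e+01,  6.34309952e-02,
       -4.63160947e-01,  1.39496278e-02]), 'eef_pos': array([294.70367981, 285.74394562, 120.94967412]), 'tcp_rot': array([0.73859458, 1.55039405, 0.77835179]), 'ft_force': array([-1.74719928, -1.19326495,  4.70310726]), 'moment': array([-0.16106106,  0.1393696 , -0.03991326]), 'opening': 0.1282383405589638} [[ 0.015 -0.04   0.999]
 [ 0.014  0.999  0.04 ]
 [-1.     0.014  0.015]]
```

```bash
cat > path.py <<'E'
from h import *
O=np.array([430.,291]); YAW=0.043
def handle(th):
    t=np.radians(th); 
    if th<=90: s=9*(1-th/90); c=np.array([0,37])
    else: s=10-4*(th-90)/36; c=np.array([10,37])
    corner=c-s*np.array([np.sin(t),np.cos(t)])
    return corner+np.array([-132*np.cos(t)+84*np.sin(t),132*np.sin(t)+84*np.cos(t)])
def tcp(th,ys=-1,dz=9):
    x,z=handle(th); return np.array([O[0]+x*np.cos(YAW)-ys*np.sin(YAW),O[1]+x*np.sin(YAW)+ys*np.cos(YAW),z+dz])
def plan(ths,ys=-1,dz=9,az=YAW):
    p=env.state()['eef_pos']; r=R(); rows=[]
    d,w=mv(p,az); print('rot total',w.round(3),'from',p.round(1))
    for th in ths:
        q=tcp(th,ys,dz); print(th,q.round(1),'row',r.inv().apply(q-p).round(1)); p=q
E
python3 - <<'E'
from path import *
plan([0,4,8,12,16,20,24,28,32,36,40,44,48])
E
```

```text
rot total [-0.003  0.015 -0.014] from [294.7 285.7 120.9]
0 [298.2 284.3 121. ] row [-0.  -1.6  3.4]
4 [303.7 284.6 130.4] row [-9.3  0.1  5.7]
8 [310.  284.8 139.4] row [-8.9  0.1  6.4]
12 [316.9 285.1 148. ] row [-8.4  0.1  7. ]
16 [324.4 285.5 156. ] row [-7.9  0.1  7.6]
20 [332.4 285.8 163.5] row [-7.4  0.1  8.2]
24 [341.  286.2 170.4] row [-6.8  0.1  8.7]
28 [350.1 286.6 176.7] row [-6.1  0.1  9.2]
32 [359.6 287.  182.3] row [-5.5  0.1  9.6]
36 [369.5 287.4 187.2] row [-4.8  0.1 10. ]
40 [379.8 287.8 191.4] row [-4.   0.1 10.3]
44 [390.3 288.3 194.8] row [-3.3  0.1 10.6]
48 [401.  288.8 197.5] row [-2.5  0.1 10.8]
```

{"method": "step_arm", "body": {"rows": [[0,0,3.5,0,0.007,-0.007],[-9,0,5.5,0,0.007,-0.007],[-9,0,6.5,0,0,0],[-8.5,0,7,0,0,0],[-8,0,7.5,0,0,0],[-7.5,0,8,0,0,0]]}}

```text
t: 4.92
eef_pos: [334.0, 287.1, 163.8]
tcp_rot: [-2.335, 1.568, -2.295]
ft_force: [1.2, -0.5, -5.4]
opening: 0.13
```

Run:
```python
from path import *
print(env.state()['opening'],env.state()['ft_force'])
b=snap('side','side3.png')
cv2.imwrite('pics/z3.png',cv2.resize(b[150:350,120:320],None,fx=2.9,fy=2.9)[:,:,::-1])
plan([20,24,28,32,36,40,44,48])
```

```text
0.12973887748818547 [ 1.23765115 -0.53144282 -5.43743213]
rot total [-0.003 -0.     0.001] from [335.2 287.4 164.6]
20 [332.4 285.8 163.5] row [ 1.1 -1.5 -2.8]
24 [341.  286.2 170.4] row [-6.9  0.   8.6]
28 [350.1 286.6 176.7] row [-6.3  0.   9.1]
32 [359.6 287.  182.3] row [-5.6  0.   9.5]
36 [369.5 287.4 187.2] row [-4.9  0.   9.9]
40 [379.8 287.8 191.4] row [-4.2  0.  10.3]
44 [390.3 288.3 194.8] row [-3.4  0.  10.5]
48 [401.  288.8 197.5] row [-2.7  0.  10.8]
```

View pics/z3.png

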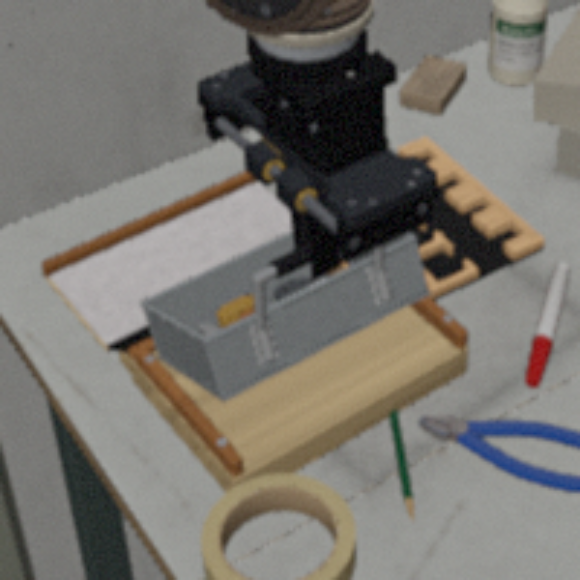

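{"method": "step_arm", "body": {"rows": [[-6,0,6,0,0,0],[-6.3,0,9,0,0,0],[-5.6,0,9.5,0,0,0],[-5,0,10,0,0,0],[-4.2,0,10.3,0,0,0],[-3.4,0,10.5,0,0,0],[-2.7,0,10.8,0,0,0]]}}

```text
t: 5.85
eef_pos: [404.5, 289.6, 198.8]
tcp_rot: [-2.507, 1.566, -2.467]
ft_force: [-1.3, -0.1, -7.8]
opening: 0.13
```

Run:
```python
from path import *
print(env.state()['opening'],env.state()['ft_force'])
plan([48,51,54,57,60,63,66,69,72,75,78])
```

```text
0.13016879402630757 [-1.26627633 -0.09036991 -7.79228859]
rot total [-0.003 -0.004  0.003] from [404.5 289.6 198.8]
48 [401.  288.8 197.5] row [ 1.3 -0.7 -3.5]
51 [409.2 289.1 199. ] row [-1.5  0.   8.2]
54 [417.5 289.5 200. ] row [-1.1  0.   8.3]
57 [425.8 289.8 200.7] row [-0.6  0.   8.3]
60 [434.2 290.2 200.8] row [-0.2  0.   8.4]
63 [442.5 290.5 200.5] row [0.3 0.  8.4]
66 [450.9 290.9 199.8] row [0.7 0.  8.3]
69 [459.2 291.3 198.6] row [1.2 0.  8.3]
72 [467.4 291.6 196.9] row [1.6 0.  8.2]
75 [475.5 292.  194.9] row [2.1 0.  8.1]
78 [483.5 292.3 192.3] row [2.5 0.  8. ]
```

{"method": "step_arm", "body": {"rows": [[0,0,4.5,0,0,0],[-1,0,8,0,0,0],[-0.5,0,8,0,0,0],[0,0,8,0,0,0],[0.3,0,8,0,0,0],[0.7,0,8,0,0,0],[1.2,0,8,0,0,0],[1.6,0,8,0,0,0]]}}

```text
t: 6.85
eef_pos: [469.1, 292.1, 196.3]
tcp_rot: [-2.488, 1.566, -2.448]
ft_force: [-2.0, 0.0, -5.4]
opening: 0.13
```

Run:
```python
from path import *
print(env.state()['opening'],env.state()['ft_force'])
b=snap('side','side4.png')
cv2.imwrite('pics/z4.png',cv2.resize(b[150:350,120:320],None,fx=2.9,fy=2.9)[:,:,::-1])
plan([72,75,78,81,84,87,90,93,96])
```

```text
0.12989986834515954 [-1.97170520e+00  3.71221153e-03 -5.36125534e+00]
rot total [-0.003 -0.004  0.003] from [470.  292.1 196.1]
72 [467.4 291.6 196.9] row [-0.9 -0.4 -2.6]
75 [475.5 292.  194.9] row [2.1 0.  8.1]
78 [483.5 292.3 192.3] row [2.5 0.  8. ]
81 [491.4 292.6 189.4] row [2.9 0.  7.9]
84 [499.1 293.  186. ] row [3.4 0.  7.7]
87 [506.6 293.3 182.2] row [3.8 0.  7.5]
90 [514.  293.6 178. ] row [4.2 0.  7.3]
93 [521.1 293.9 173.9] row [4.  0.  7.2]
96 [528.  294.2 169.5] row [4.4 0.  6.9]
```

View pics/z4.png

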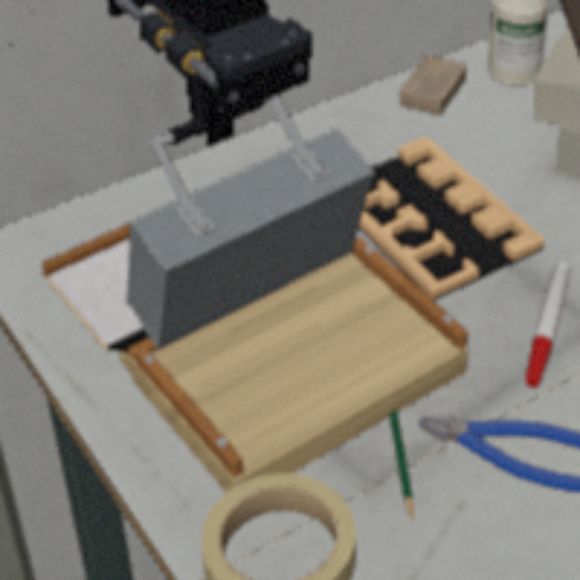

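Good, ~72°. Continuing slower.

{"method": "step_arm", "body": {"rows": [[1.5,0,5,0,0,0],[2.5,0,8,0,0,0],[3,0,7.8,0,0,0],[3.4,0,7.6,0,0,0],[3.8,0,7.4,0,0,0],[4.2,0,7.2,0,0,0]]}}

```text
t: 7.65
eef_pos: [516.1, 294.3, 176.7]
tcp_rot: [-2.354, 1.567, -2.314]
ft_force: [0.3, 0.2, -1.0]
opening: 0.127
```

Run:
```python
from path import *
print(env.state()['opening'],env.state()['ft_force'])
b=snap('side','side5.png');a=snap('top','top5.png')
cv2.imwrite('pics/z5.png',np.hstack([cv2.resize(a[130:270,130:270],None,fx=2.85,fy=2.85),cv2.resize(b[150:290,120:260],None,fx=2.85,fy=2.85)])[:,:,::-1])
plan([90,92,94,96,98,100,102,104,106,108,110,112,114,116,118,120,122,124,126,128])
```

```text
0.12703244026865282 [ 0.32731063  0.16502961 -1.04049017]
rot total [-0.003 -0.002  0.002] from [516.3 294.2 176.6]
90 [514.  293.6 178. ] row [-1.4 -0.5 -2.4]
92 [518.7 293.8 175.3] row [2.7 0.  4.8]
94 [523.4 294.  172.5] row [2.8 0.  4.7]
96 [528.  294.2 169.5] row [3.  0.  4.6]
98 [532.5 294.4 166.3] row [3.2 0.  4.5]
100 [536.8 294.6 163. ] row [3.3 0.  4.4]
102 [541.1 294.8 159.5] row [3.5 0.  4.2]
104 [545.2 295.  155.8] row [3.6 0.  4.1]
106 [549.2 295.1 152. ] row [3.8 0.  4. ]
108 [553.  295.3 148.1] row [3.9 0.  3.9]
110 [556.7 295.5 144. ] row [4.1 0.  3.7]
112 [560.2 295.6 139.8] row [4.2 0.  3.6]
114 [563.6 295.7 135.4] row [4.3 0.  3.4]
116 [566.9 295.9 130.9] row [4.5 0.  3.3]
118 [570.  296.  126.3] row [4.6 0.  3.1]
120 [572.9 296.1 121.6] row [4.7 0.  2.9]
122 [575.6 296.3 116.8] row [4.8 0.  2.8]
124 [578.2 296.4 111.9] row [4.9 0.  2.6]
126 [580.6 296.5 106.9] row [5.  0.  2.4]
128 [582.8 296.6 101.9] row [5.1 0.  2.2]
```

View pics/z5.png

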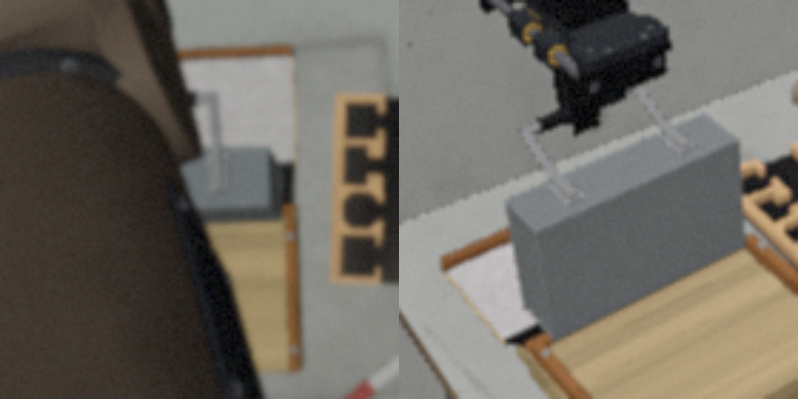

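{"method": "step_arm", "body": {"rows": [[1.5,0,2.5,0,0,0],[2.8,0,4.7,0,0,0],[3,0,4.6,0,0,0],[3.2,0,4.5,0,0,0],[3.3,0,4.4,0,0,0],[3.5,0,4.2,0,0,0],[3.6,0,4.1,0,0,0],[3.8,0,4,0,0,0]]}}

```text
t: 8.75
eef_pos: [551.0, 295.5, 150.1]
tcp_rot: [-2.399, 1.567, -2.36]
ft_force: [-0.6, -0.2, -2.5]
opening: 0.132
```

Run:
```python
from path import *
print(env.state()['opening'],env.state()['ft_force'])
b=snap('side','side6.png')
cv2.imwrite('pics/z6.png',cv2.resize(b[150:350,120:320],None,fx=2.9,fy=2.9)[:,:,::-1])
plan([106,108])
```

```text
0.1315223748698569 [-0.55056215 -0.22232597 -2.4580558 ]
rot total [-0.003 -0.003  0.003] from [551.4 295.5 149.7]
106 [549.2 295.1 152. ] row [-2.3 -0.3 -2.2]
108 [553.  295.3 148.1] row [3.9 0.  3.9]
```

View pics/z6.png

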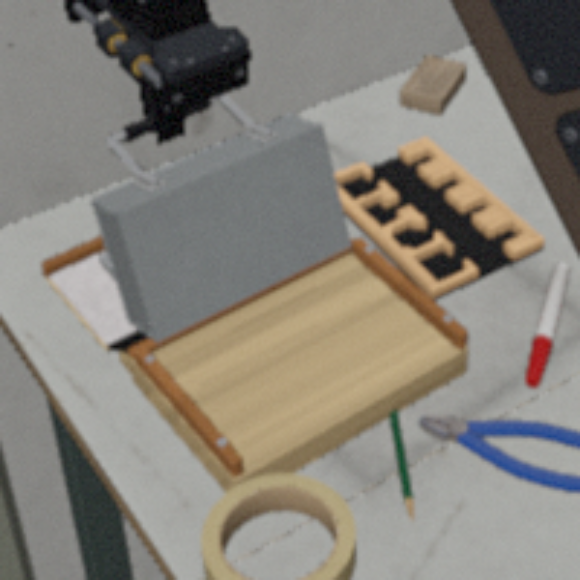

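{"method": "step_arm", "body": {"rows": [[1.8,0,1.6,0,0,0],[4,0,3.7,0,0,0],[4.2,0,3.6,0,0,0],[4.3,0,3.4,0,0,0],[4.5,0,3.3,0,0,0],[4.6,0,3.1,0,0,0],[4.7,0,2.9,0,0,0],[4.8,0,2.8,0,0,0]]}}

```text
t: 9.8
eef_pos: [577.8, 296.5, 114.8]
tcp_rot: [-2.076, 1.568, -2.036]
ft_force: [0.9, -0.1, -1.5]
opening: 0.127
```

Run:
```python
from path import *
print(env.state()['opening'],env.state()['ft_force'])
b=snap('side','side7.png')
cv2.imwrite('pics/z7.png',cv2.resize(b[150:350,120:320],None,fx=2.9,fy=2.9)[:,:,::-1])
plan([122,124,126,128,130])
```

```text
0.12673456246849477 [ 0.87866437 -0.07102516 -1.54595645]
rot total [-0.003 -0.001  0.002] from [578.1 296.4 114.3]
122 [575.6 296.3 116.8] row [-2.5 -0.1 -2.5]
124 [578.2 296.4 111.9] row [4.9 0.  2.6]
126 [580.6 296.5 106.9] row [5.  0.  2.4]
128 [582.8 296.6 101.9] row [5.1 0.  2.2]
130 [584.8 296.7  96.7] row [5.2 0.  2. ]
```

View pics/z7.png

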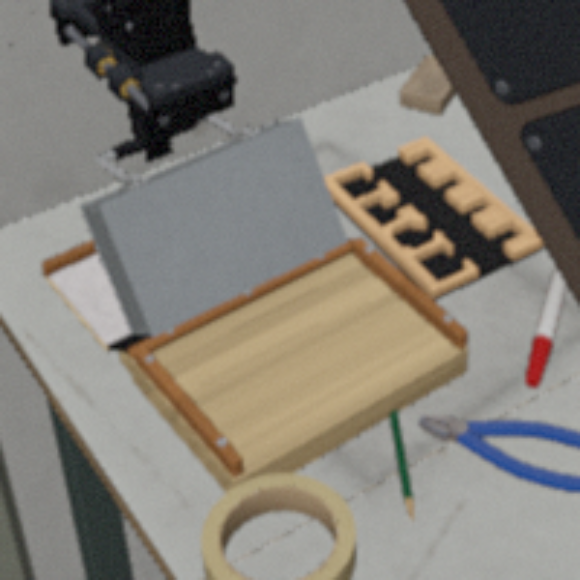

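{"method": "step_arm", "body": {"rows": [[2.5,0,0.5,0,0,0],[2.5,0,1.2,0,0,0],[2.5,0,1.2,0,0,0],[1.5,0,0.5,0,0,0],[0,0,0,0,0,0],[0,0,0,0,0,0],[0,0,0,0,0,0],[0,0,0,0,0,0]]}}

```text
t: 10.85
eef_pos: [582.7, 296.7, 105.9]
tcp_rot: [-0.747, 1.568, -0.707]
ft_force: [1.3, -0.5, 1.6]
opening: 0.127
```

Run:
```python
from path import *
print(env.state()['opening'],env.state()['ft_force'])
b=snap('side','side8.png');a=snap('top','top8.png')
cv2.imwrite('pics/z8.png',np.hstack([cv2.resize(a[130:270,130:270],None,fx=2.85,fy=2.85),cv2.resize(b[170:310,120:260],None,fx=2.85,fy=2.85)])[:,:,::-1])
plan([126,128,130])
```

```text
0.12677434823731698 [ 1.27669209 -0.51954154  1.5826914 ]
rot total [-0.003  0.002  0.002] from [582.7 296.7 105.8]
126 [580.6 296.5 106.9] row [-1.1 -0.1 -2.1]
128 [582.8 296.6 101.9] row [5.1 0.  2.2]
130 [584.8 296.7  96.7] row [5.2 0.  2. ]
```

View pics/z8.png

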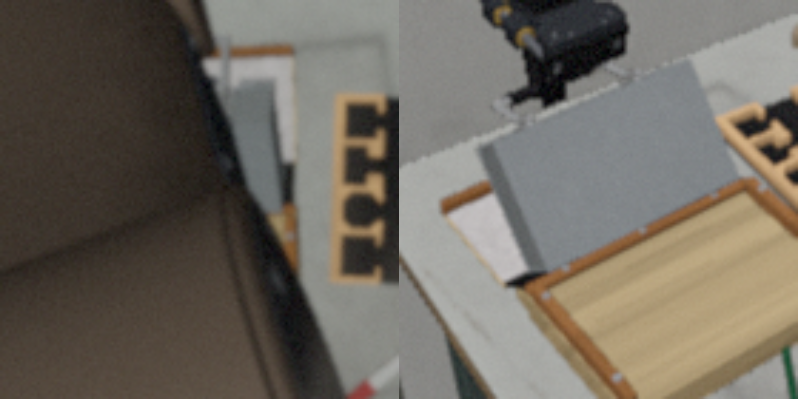

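{"method": "step_arm", "body": {"rows": [[2,0,0.5,0,0,0],[1.5,0,0.5,0,0,0],[0,0,0,0,0,0],[0,0,0,0,0,0],[0,0,0,0,0,0],[0,0,0,0,0,0]]}}

```text
t: 11.7
eef_pos: [584.9, 296.8, 102.7]
tcp_rot: [-0.231, 1.566, -0.192]
ft_force: [3.7, -0.4, 2.3]
opening: 0.127
```

Run:
```python
from path import *
print(env.state()['opening'],env.state()['ft_force'])
# predicted side-view rim/edges for angles
b=snap('side','side9.png')
cv2.imwrite('pics/z9.png',cv2.resize(b[170:310,140:280],None,fx=4.2,fy=4.2)[:,:,::-1])
plan([126,128,130])
for th in(122,126,130,134):
    t=np.radians(th)
    # rear-bottom edge from handle (local 24,-84)
    x,z=env.state()['eef_pos'][[0,2]]; x=x; z-=9
    dx=24*np.cos(t)-84*np.sin(t); dz=-24*np.sin(t)-84*np.cos(t)
    print(th,[proj('side',[x+dx*1-s*4,296.5+dx*.043+s*90,z+dz]).round(1) for s in(1,-1)])
```

```text
0.1272900050357694 [ 3.69451883 -0.3919045   2.25933235]
rot total [-0.003  0.004  0.001] from [584.9 296.8 102.7]
126 [580.6 296.5 106.9] row [-4.3 -0.2 -4.3]
128 [582.8 296.6 101.9] row [5.1 0.  2.2]
130 [584.8 296.7  96.7] row [5.2 0.  2. ]
122 [array([152.6, 224.6]), array([221.7, 194.7])]
126 [array([151.8, 222.1]), array([221.1, 192.3])]
130 [array([151. , 219.5]), array([220.4, 189.9])]
134 [array([150.1, 216.9]), array([219.7, 187.4])]
```

View pics/z9.png

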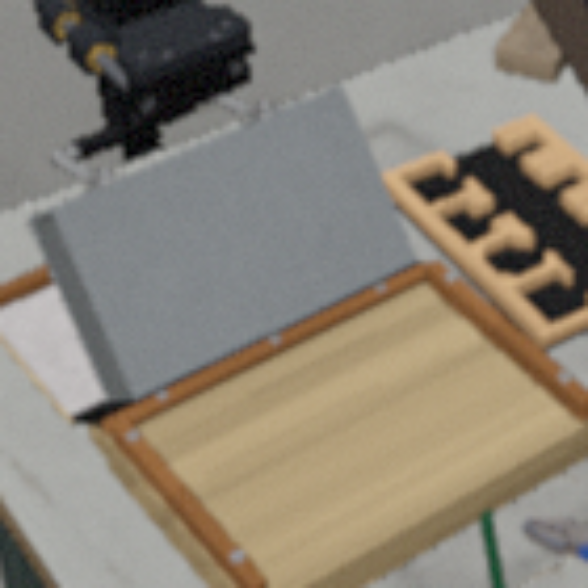

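```bash
cat >> path.py <<'E'
def back(ths,ox=3.,ys=0,dz=9):
    p=env.state()['eef_pos']; r=R(); 
    for th in ths:
        q=tcp(th,ys,dz)+np.array([ox-(max(0,1-th/60))*9,0,0]); print(th,q.round(1),'row',r.inv().apply(q-p).round(1)); p=q
E
python3 - <<'E'
from path import *
back([126,123,120,117,114,111,108,104,100,96,92,88,84,80,76,72])
E
```

```text
126 [583.6 297.5 106.9] row [-4.3  0.7 -1.3]
123 [579.9 297.3 114.4] row [-7.5 -0.  -3.6]
120 [575.8 297.1 121.6] row [-7.3 -0.  -4. ]
117 [571.4 297.  128.7] row [-7.  -0.  -4.4]
114 [566.6 296.7 135.4] row [-6.8 -0.  -4.8]
111 [561.4 296.5 141.9] row [-6.5 -0.  -5.1]
108 [556.  296.3 148.1] row [-6.2 -0.  -5.5]
104 [548.1 296.  155.8] row [-7.8 -0.  -7.8]
100 [539.8 295.6 163. ] row [-7.2 -0.  -8.3]
96 [531.  295.2 169.5] row [-6.6 -0.  -8.8]
92 [521.7 294.8 175.3] row [-5.9 -0.  -9.2]
88 [512.1 294.4 180.8] row [-5.6 -0.  -9.6]
84 [502.1 294.  186. ] row [ -5.2  -0.  -10. ]
80 [491.8 293.5 190.4] row [ -4.5  -0.  -10.3]
76 [481.2 293.1 194.1] row [ -3.7  -0.  -10.6]
72 [470.4 292.6 196.9] row [ -2.9  -0.  -10.8]
```

{"method": "step_arm", "body": {"rows": [[-6,0,-2,0,0,0],[-5,0,-2,0,0,0],[0,0,0,0,0,0],[6,0,2,0,0,0],[5,0,2,0,0,0],[0,0,0,0,0,0],[0,0,0,0,0,0]]}}

```text
t: 12.62
eef_pos: [585.8, 296.9, 102.6]
tcp_rot: [-0.096, 1.564, -0.057]
ft_force: [3.2, 0.1, 1.4]
opening: 0.131
```

Run:
```python
from path import *
print(env.state()['opening'],env.state()['ft_force'])
back([126,123,120])
```

```text
0.1313526099080935 [3.22065086 0.08700798 1.36899669]
126 [583.6 297.5 106.9] row [-4.3  0.7 -2.2]
123 [579.9 297.3 114.4] row [-7.5 -0.  -3.6]
120 [575.8 297.1 121.6] row [-7.3 -0.  -4. ]
```

{"method": "step_arm", "body": {"rows": [[-4,0,-2,0,0,0],[-7.5,0,-3.6,0,0,0],[-7.3,0,-4,0,0,0],[-7,0,-4.4,0,0,0],[-6.8,0,-4.8,0,0,0],[-6.5,0,-5.1,0,0,0],[-6.2,0,-5.5,0,0,0],[-7.8,0,-7.8,0,0,0]]}}

```text
t: 13.62
eef_pos: [545.6, 295.0, 159.2]
tcp_rot: [-0.176, 1.565, -0.137]
ft_force: [1.8, -1.1, 1.3]
opening: 0.126
```

Run:
```python
from path import *
print(env.state()['opening'],env.state()['ft_force'])
back([100,96,92,88,84,80,76,72])
```

```text
0.12643129293859975 [ 1.78533884 -1.05420775  1.31612234]
100 [539.8 295.6 163. ] row [-3.7  0.8 -5.7]
96 [531.  295.2 169.5] row [-6.6 -0.  -8.8]
92 [521.7 294.8 175.3] row [-5.9 -0.  -9.2]
88 [512.1 294.4 180.8] row [-5.6 -0.  -9.6]
84 [502.1 294.  186. ] row [ -5.2  -0.  -10. ]
80 [491.8 293.5 190.4] row [ -4.5  -0.  -10.3]
76 [481.2 293.1 194.1] row [ -3.7  -0.  -10.6]
72 [470.4 292.6 196.9] row [ -2.9  -0.  -10.8]
```

{"method": "step_arm", "body": {"rows": [[-3.7,0,-5.7,0,0,0],[-6.6,0,-8.8,0,0,0],[-5.9,0,-9.2,0,0,0],[-5.6,0,-9.6,0,0,0],[-5.2,0,-10,0,0,0],[-4.5,0,-10.3,0,0,0],[-3.7,0,-10.6,0,0,0],[-2.9,0,-10.8,0,0,0]]}}

```text
t: 14.62
eef_pos: [465.1, 291.5, 200.5]
tcp_rot: [-0.173, 1.563, -0.133]
ft_force: [0.3, -2.1, 2.3]
opening: 0.128
```

Run:
```python
from path import *
print(env.state()['opening'],env.state()['ft_force'])
b=snap('side','side10.png');a=snap('top','top10.png')
cv2.imwrite('pics/z10.png',np.hstack([cv2.resize(a[130:270,130:270],None,fx=2.85,fy=2.85),cv2.resize(b[170:310,120:260],None,fx=2.85,fy=2.85)])[:,:,::-1])
back([72,68,64,60,56,52,48,44,40,36,32,28,24,20,16,12,8,4,0])
```

```text
0.12848303792196616 [ 0.33975862 -2.13218363  2.26552189]
72 [470.4 292.6 196.9] row [3.7 0.8 5.6]
68 [459.4 292.1 199. ] row [ -2.2  -0.  -11. ]
64 [448.3 291.7 200.3] row [ -1.4  -0.  -11.1]
60 [437.1 291.2 200.8] row [ -0.6  -0.  -11.1]
56 [425.4 290.7 200.5] row [  0.2  -0.  -11.7]
52 [413.7 290.2 199.4] row [  1.    0.  -11.7]
48 [402.2 289.8 197.5] row [  1.8   0.  -11.6]
44 [390.8 289.3 194.8] row [  2.6   0.  -11.4]
40 [379.7 288.8 191.4] row [  3.4   0.  -11.2]
36 [368.9 288.4 187.2] row [  4.1   0.  -10.9]
32 [358.4 288.  182.3] row [  4.8   0.  -10.5]
28 [348.2 287.6 176.7] row [  5.5   0.  -10.2]
24 [338.6 287.2 170.4] row [ 6.2  0.  -9.7]
20 [329.4 286.8 163.5] row [ 6.8  0.  -9.2]
16 [320.7 286.5 156. ] row [ 7.4  0.  -8.7]
12 [312.6 286.1 148. ] row [ 8.   0.  -8.2]
8 [305.1 285.8 139.4] row [ 8.5  0.  -7.6]
4 [298.3 285.6 130.4] row [ 9.   0.  -6.9]
0 [292.1 285.3 121. ] row [ 9.4  0.  -6.2]
```

View pics/z10.png

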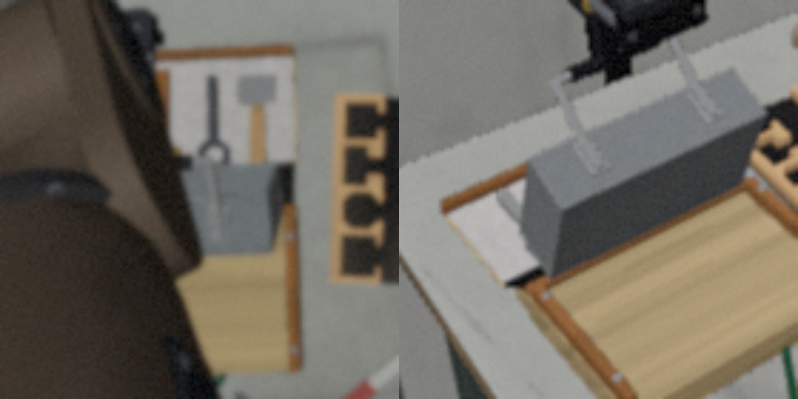

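{"method": "step_arm", "body": {"rows": [[1.5,0,-5.7,0,0,0],[-1.4,0,-11,0,0,0],[-0.6,0,-11,0,0,0],[0.2,0,-11.5,0,0,0],[1,0,-11.5,0,0,0],[1.8,0,-11.5,0,0,0],[2.6,0,-11.4,0,0,0],[3.4,0,-11,0,0,0]]}}

```text
t: 15.72
eef_pos: [380.0, 287.6, 193.8]
tcp_rot: [-0.101, 1.559, -0.061]
ft_force: [-2.3, -1.0, 1.9]
opening: 0.13
```

Run:
```python
from path import *
print(env.state()['opening'],env.state()['ft_force'])
b=snap('side','side11.png')
cv2.imwrite('pics/z11.png',cv2.resize(b[170:310,120:260],None,fx=2.85,fy=2.85)[:,:,::-1])
back([40,36,32,28,24,20,16,12,8,4,0])
```

```text
0.13016959587227359 [-2.33421474 -1.02091004  1.85009997]
40 [379.7 288.8 191.4] row [1.9 1.4 1.2]
36 [368.9 288.4 187.2] row [  4.1  -0.  -10.9]
32 [358.4 288.  182.3] row [  4.8   0.  -10.6]
28 [348.2 287.6 176.7] row [  5.5   0.  -10.2]
24 [338.6 287.2 170.4] row [ 6.2  0.  -9.7]
20 [329.4 286.8 163.5] row [ 6.8  0.  -9.3]
16 [320.7 286.5 156. ] row [ 7.4  0.  -8.7]
12 [312.6 286.1 148. ] row [ 8.   0.  -8.2]
8 [305.1 285.8 139.4] row [ 8.5  0.  -7.6]
4 [298.3 285.6 130.4] row [ 8.9  0.  -6.9]
0 [292.1 285.3 121. ] row [ 9.4  0.  -6.3]
```

View pics/z11.png

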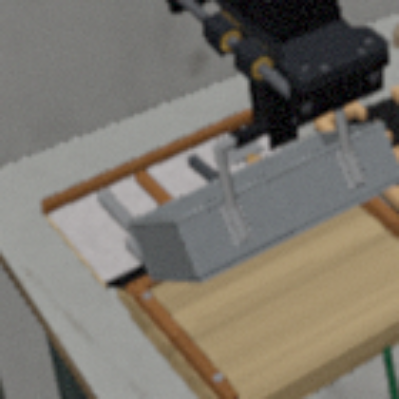

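{"method": "step_arm", "body": {"rows": [[5,0,-10,0,0,0],[5,0,-10.5,0,0,0],[5.5,0,-10,0,0,0],[6.2,0,-9.7,0,0,0],[6.8,0,-9.2,0,0,0],[7.4,0,-8.7,0,0,0],[8,0,-8.2,0,0,0]]}}

```text
t: 16.65
eef_pos: [308.1, 284.5, 145.5]
tcp_rot: [-0.511, 1.565, -0.472]
ft_force: [-0.1, -0.0, -2.8]
opening: 0.128
```

Run:
```python
from path import *
print(env.state()['opening'],env.state()['ft_force'])
b=snap('side','side12.png')
cv2.imwrite('pics/z12.png',cv2.resize(b[170:310,120:260],None,fx=2.85,fy=2.85)[:,:,::-1])
back([12,8,4,0])
```

```text
0.1282492030569624 [-0.14080021 -0.02351528 -2.8284805 ]
12 [312.6 286.1 148. ] row [-3.3  1.8  5.8]
8 [305.1 285.8 139.4] row [ 8.5  0.  -7.5]
4 [298.3 285.6 130.4] row [ 9.   0.  -6.9]
0 [292.1 285.3 121. ] row [ 9.4  0.  -6.2]
```

View pics/z12.png

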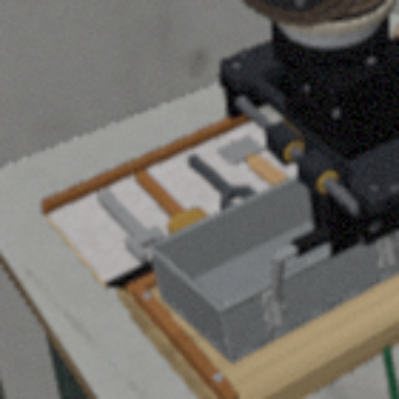

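{"method": "step_arm", "body": {"rows": [[7,0,-4,0,0,0],[8,0,-5,0,0,0],[5,0,-3,0,0,0],[3,0,-2,0,0,0],[0,0,0,0,0,0]]}}

```text
t: 17.32
eef_pos: [292.5, 283.8, 121.2]
tcp_rot: [-0.535, 1.565, -0.496]
ft_force: [0.6, -1.7, 4.1]
opening: 0.131
```

Run:
```python
from path import *
print(env.state())
b=snap('side','side13.png');a=snap('top','top13.png')
cv2.imwrite('pics/z13.png',np.hstack([cv2.resize(a[130:270,130:270],None,fx=2.85,fy=2.85),cv2.resize(b[190:330,140:280],None,fx=2.85,fy=2.85)])[:,:,::-1])
```

```text
{'t': 17.325, 'joints': array([ 0.61098142,  0.38733636,  2.19878156, -0.00930514,  0.55304703,
        0.57949692]), 'qvel': array([-0.00013815, -0.00249252, -0.00783505, -0.00405383, -0.0018484 ,
        0.00120657]), 'tau': array([  1.21013291, -40.11850119, -12.71644056,   0.49515249,
        -0.04991266,   0.05241672]), 'eef_pos': array([292.46409985, 283.81866801, 121.23177363]), 'tcp_rot': array([-0.535048  ,  1.56533021, -0.49565142]), 'ft_force': array([ 0.59285106, -1.6959519 ,  4.1041991 ]), 'moment': array([-0.39417324, -0.31203198,  0.0597698 ]), 'opening': 0.1309279341539634}
```

View pics/z13.png

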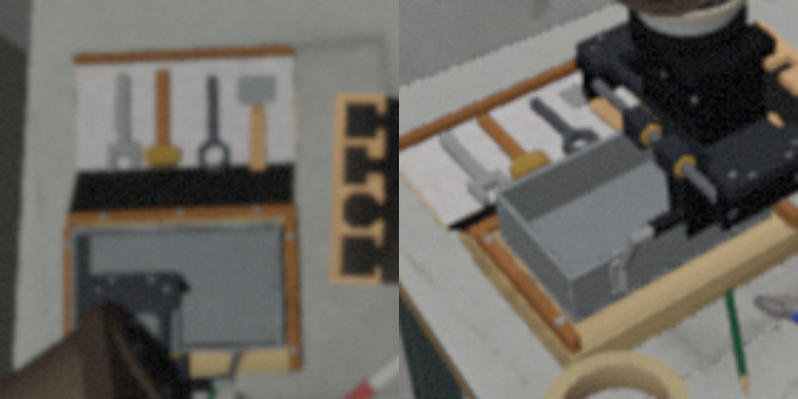

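{"method": "step_arm", "body": {"rows": [[0,0,0,0,0,0],[0,0,0,0,0,0],[0,0,0,0,0,0],[-10,0,0,0,0,0],[-30,0,0,0,0,0],[-40,0,0,0,0,0],[-50,0,20,0,0,0]], "grip": 50}}

```text
t: 18.3
eef_pos: [311.1, 284.5, 254.3]
tcp_rot: [-1.362, 1.566, -1.322]
ft_force: [0.8, 0.5, 0.4]
opening: 0.526
```

Run:
```python
from path import *
print(env.state()['eef_pos'],env.state()['ft_force'])
b=snap('side','side14.png');a=snap('top','top14.png')
cv2.imwrite('pics/a14.png',cv2.resize(a[130:280,130:320],None,fx=4.2,fy=4)[:,:,::-1][:600]);cv2.imwrite('pics/b14.png',cv2.resize(b[190:330,140:320],None,fx=4.2,fy=4.2)[:,:,::-1])
```

```text
[311.1485171  284.46303653 254.31512371] [0.84638696 0.48530544 0.37348761]
```

View pics/a14.png

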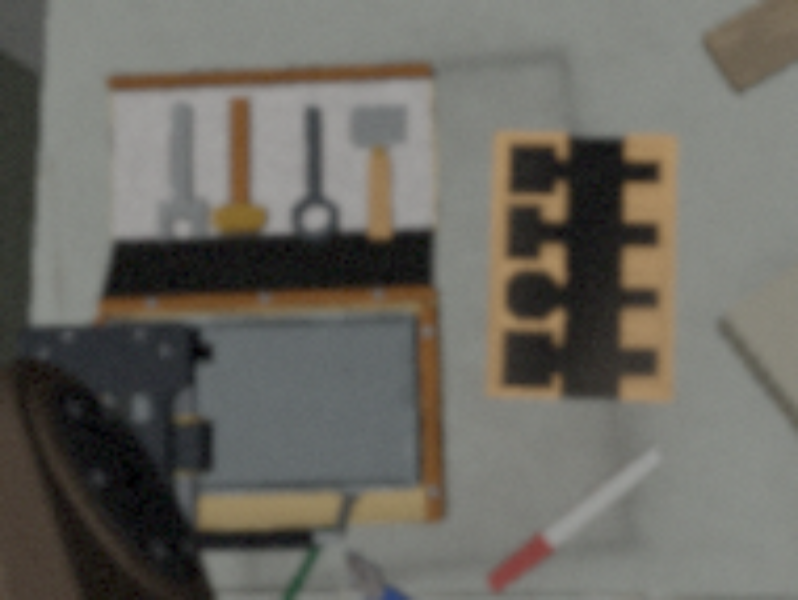

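View pics/b14.png

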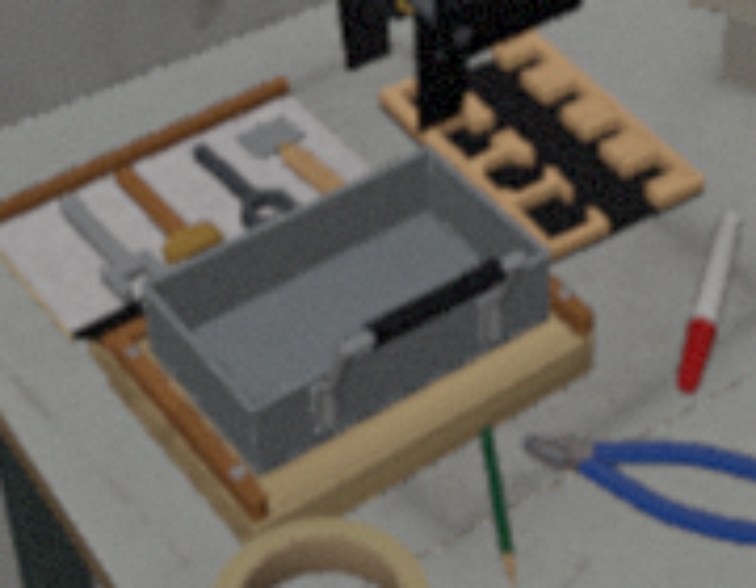

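```bash
cat >> h.py <<'E'
def tools(im,name='top',zt=13,O=(430,291),YAW=0.043,dbg=None):
    """segment tools on catch board; returns list of blobs in world"""
    c,s=np.cos(YAW),np.sin(YAW)
    W=lambda x,y:[O[0]+x*c-y*s,O[1]+x*s+y*c,5.]
    poly=np.array([proj(name,W(*q)) for q in [(55,-103),(151,-103),(151,103),(55,103)]])
    m=np.zeros(im.shape[:2],np.uint8); cv2.fillPoly(m,[np.round(poly).astype(np.int32)],1)
    f=cv2.GaussianBlur(im,(3,3),0).astype(float); bg=np.median(f[m>0],0)
    d=np.abs(f-bg).sum(2); t=((d>60)&(m>0)).astype(np.uint8)
    n,l,st,ce=cv2.connectedComponentsWithStats(t); out=[]
    for i in range(1,n):
        if st[i,4]<40: continue
        v,u=np.where(l==i); P=np.array([onz(name,a,b,zt)[:2] for a,b in zip(u,v)])
        col=im[l==i].mean(0)
        mu=P.mean(0); C=np.cov((P-mu).T); w,V=np.linalg.eigh(C); ax=V[:,1]; pr=(P-mu)@ax; pc=(P-mu)@V[:,0]
        # head end: the wider
        a=pc[pr>pr.max()-25].std(); b=pc[pr<pr.min()+25].std()
        if b>a: ax=-ax; pr=-pr
        out.append(dict(col=col.round(),n=len(u),mu=mu.round(1),az=np.arctan2(ax[1],ax[0]).round(3),ext=(pr.min().round(1),pr.max().round(1)),mid=(mu+ax*(pr.max()+pr.min())/2).round(1),wid=(round(a,1),round(b,1)),P=P))
    return out,bg,poly
E
python3 - <<'E'
from h import *
a=cv2.imread('pics/top14.png')[:,:,::-1]
o,bg,p=tools(a); print(bg,p.round())
for t in o: print({k:v for k,v in t.items() if k!='P'})
E
```

```text
[149. 146. 142.] [[234. 186.]
 [233. 151.]
 [157. 154.]
 [157. 189.]]
{'col': array([118., 106.,  89.]), 'n': 472, 'mu': array([517.1, 332.4]), 'az': np.float64(3.021), 'ext': (np.float64(-59.8), np.float64(44.6)), 'mid': array([524.7, 331.4]), 'wid': (np.float64(23.1), np.float64(16.2))}
{'col': array([111., 107., 100.]), 'n': 418, 'mu': array([526.7, 246.6]), 'az': np.float64(2.852), 'ext': (np.float64(-48.4), np.float64(49.9)), 'mid': array([526. , 246.8]), 'wid': (np.float64(20.3), np.float64(17.7))}
```

```bash
sed -i 's/dbg=None):/xr=(85,150),thr=60):/; s/(55,-103),(151,-103),(151,103),(55,103)/(xr[0],-103),(xr[1],-103),(xr[1],103),(xr[0],103)/; s/d>60/d>thr/' h.py
python3 - <<'E'
from h import *
a=cv2.imread('pics/top14.png')[:,:,::-1]
for xr in [(88,150),(56,118)]:
  o,bg,p=tools(a,xr=xr,thr=50); print(xr)
  for t in o:
    x=t['P'][:,0]; k=np.polyfit(x,t['P'][:,1],1)
    print(t['col'],t['n'],'x',x.min().round(1),x.max().round(1),'slope',k[0].round(3),'mu',t['mu'])
E
```

```text
(88, 150)
[124.  97.  75.] 137 x 515.3 575.3 slope 0.03 mu [545.  317.5]
[117. 119. 119.] 111 x 515.0 569.6 slope 0.02 mu [541.1 354.4]
[96. 97. 98.] 107 x 518.4 570.0 slope 0.066 mu [542.4 269.6]
[124. 119. 112.] 178 x 518.7 570.3 slope 0.036 mu [549.1 228.1]
(56, 118)
[113. 106.  96.] 308 x 486.0 551.3 slope -0.055 mu [514.4 247.6]
[118. 106.  89.] 375 x 479.7 545.2 slope -0.038 mu [506.9 332.9]
```

```bash
cat >> h.py <<'E'
def edge(im,name,p0,p1,z,half=3,step=0.5):
    """mean grey profile along world line p0->p1 at height z, returns s positions and values (averaged over +-half mm across)"""
    p0=np.array(p0,float);p1=np.array(p1,float); L=np.linalg.norm(p1-p0); u=(p1-p0)/L; v=np.array([-u[1],u[0]])
    g=im.astype(np.float32).sum(2)/3; s=np.arange(0,L,step); out=[]
    for w in np.linspace(-half,half,5):
        q=np.array([proj(name,[*(p0+u*a+v*w),z]) for a in s],np.float32)
        out.append(cv2.remap(g,q[:,:1],q[:,1:],1)[:,0])
    return s,np.mean(out,0)
def cross(s,v):
    """50% crossing with largest step"""
    lo,hi=v[:6].mean(),v[-6:].mean(); m=(lo+hi)/2; i=np.where((v[:-1]-m)*(v[1:]-m)<=0)[0]
    if len(i)==0: return None
    i=i[0]; return s[i]+(m-v[i])/(v[i+1]-v[i])*(s[1]-s[0])
E
python3 - <<'E'
from h import *
for name,f in(('top','top14'),('side','side14')):
  a=cv2.imread(f'pics/{f}.png')[:,:,::-1]
  for n,x,y,sl,z in [('spanner',541.1,354.4,.03,15),('hammer',545,317.5,.03,15),('ring',542.4,269.6,.06,15)]:
    x0=560 if n!='hammer' else 562
    s,v=edge(a,name,[x0-8,y+sl*(x0-8-x)],[x0+24,y+sl*(x0+24-x)],z)
    e=cross(s[:56],v[:56]); print(name,n,e and x0-8+e)
  n='blade';s,v=edge(a,name,[558,228.1],[583,229],12); print(name,n,558+cross(s,v))
# lateral profiles
  for n,x,y,z in [('spanner',541.1,354.4,15),('hammer',545,317.5,15),('ring',542.4,269.6,15)]:
   for xx in(530,540,550,560):
    s,v=edge(a,name,[xx,y-17],[xx,y+17],z,half=3); d=np.abs(v-np.median(v[:8])); d[d<10]=0
    print(n,xx,(y-17+(s*d).sum()/d.sum()).round(1),end=' ')
   print()
  for xx in(490,495,500,505,510,515):
    s,v=edge(a,name,[xx,210],[xx,242],15,half=2); d=np.clip(np.abs(v-np.median(v[:8])),8,99)-8; print('scr',xx,(210+(s*d).sum()/d.sum()).round(1),end=' ')
  print()
E
```

```text
top spanner 569.1111439019442
top hammer 573.5034170402214Traceback (most recent call last):
  File "<stdin>", line 6, in <module>
  File "h.py", line 48, in edge
    q=np.array([proj(name,[*(p0+u*a+v*w),z]) for a in s],np.float32)
                ~~~~^^^^^^^^^^^^^^^^^^^^^^^^
  File "h.py", line 11, in proj
    c=env.get_calibration(n); P=np.array(c['pose']); q=P[:3,:3].T@(np.array(p,float)-P[:3,3])
ValueError: time passes only in moves, steps and waits
```

```bash
sed -i 's/c=env.get_calibration(n)/c=cal(n)/' h.py; sed -i 's/^def snap/_C={}\ndef cal(n):\n    if n not in _C: _C[n]=env.get_calibration(n)\n    return _C[n]\ndef snap/' h.py
cat > meas.py <<'E'
from h import *
import sys
def meas(tag):
 for name in ('top','side'):
  a=cv2.imread(f'pics/{name}{tag}.png')[:,:,::-1]
  for n,x,y,sl,z in [('spanner',541.1,354.4,.03,15),('hammer',545,317.5,.03,15),('ring',542.4,269.6,.06,15)]:
    x0=560 if n!='hammer' else 562
    s,v=edge(a,name,[x0-8,y+sl*(x0-8-x)],[x0+24,y+sl*(x0+24-x)],z)
    e=cross(s[:56],v[:56]); print(name,n,e and x0-8+e)
  n='blade';s,v=edge(a,name,[558,228.1],[583,229],12); print(name,n,558+cross(s,v))
  for n,x,y,z in [('spanner',541.1,354.4,15),('hammer',545,317.5,15),('ring',542.4,269.6,15)]:
   for xx in(530,540,550,560):
    s,v=edge(a,name,[xx,y-17],[xx,y+17],z,half=3); d=np.abs(v-np.median(v[:8])); d[d<10]=0
    print(n,xx,(y-17+(s*d).sum()/d.sum()).round(1),end=' ')
   print()
  for xx in(490,495,500,505,510,515):
    s,v=edge(a,name,[xx,210],[xx,242],15,half=2); d=np.clip(np.abs(v-np.median(v[:8])),8,99)-8; print('scr',xx,(210+(s*d).sum()/d.sum()).round(1),end=' ')
  print()
meas(sys.argv[1])
E
python3 meas.py 14
```

```text
top spanner 569.1111439019442
top hammer 573.5034170402214
top ring 568.5761800035834
top blade 570.5859785750508
spanner 530 353.4 spanner 540 353.9 spanner 550 353.6 spanner 560 353.6 
hammer 530 315.9 hammer 540 316.3 hammer 550 316.6 hammer 560 317.1 
ring 530 268.7 ring 540 269.0 ring 550 269.7 ring 560 270.1 
scr 490 224.2 scr 495 225.1 scr 500 225.4 scr 505 226.1 scr 510 226.1 scr 515 226.1 
side spanner 575.0655003339052
side hammer 576.9010970294476
side ring 568.8694286942482
side blade 568.9183830618858
spanner 530 355.4 spanner 540 356.1 spanner 550 356.8 spanner 560 356.6 
hammer 530 316.9 hammer 540 317.3 hammer 550 318.0 hammer 560 318.6 
ring 530 269.1 ring 540 269.8 ring 550 271.0 ring 560 272.0 
scr 490 229.4 scr 495 225.5 scr 500 225.9 scr 505 226.3 scr 510 227.6 scr 515 228.1
```

```bash
cat > tray.py <<'E'
from h import *
for name in('top','side'):
  a=cv2.imread(f'pics/{name}14.png')[:,:,::-1]
  def segs(p0,p1,half=2,z=13):
    s,v=edge(a,name,p0,p1,z,half=half,step=.5); m=(np.percentile(v,10)+np.percentile(v,90))/2
    i=np.where((v[:-1]-m)*(v[1:]-m)<0)[0]; L=np.linalg.norm(np.array(p1)-p0); u=(np.array(p1)-p0)/L
    return [ (np.array(p0)+u*(s[k]+(m-v[k])/(v[k+1]-v[k])*.5)).round(1).tolist()[0 if abs(u[0])>.5 else 1] for k in i]
  print(name)
  for y in (56,62,66): print(' handle slots y',y,segs([372,y],[556,y]))
  for y in (132,138): print(' heads y',y,segs([372,y],[556,y]))
  for x in (527.5,485.5,443.5,401.5): print(' along x',x,segs([x,36],[x,158]))
  for x in (506.5,464.5,422.5): print(' trough x',x,segs([x,36],[x,158]))
E
python3 tray.py
python3 - <<'E'
import cv2
a=cv2.imread('pics/top14.png'); cv2.imwrite('pics/tr.png',cv2.resize(a[155:240,235:305],None,fx=7,fy=7,interpolation=2))
E
```

```text
top
 handle slots y 56 [392.1, 409.8, 436.2, 449.3, 476.4, 492.8, 518.9, 534.0]
 handle slots y 62 [392.1, 409.8, 436.3, 449.4, 476.5, 492.9, 518.8, 534.0]
 handle slots y 66 [392.1, 409.8, 436.2, 449.4, 476.5, 492.9, 518.9, 534.2]
 heads y 132 [384.8, 419.8, 428.9, 459.5, 468.6, 503.1, 512.1, 543.4]
 heads y 138 [384.9, 420.0, 429.7, 458.5, 468.6, 503.4, 511.9, 543.7]
 along x 527.5 [50.5, 143.9]
 along x 485.5 [51.4, 144.7]
 along x 443.5 [52.1, 145.1]
 along x 401.5 [52.2, 146.3]
 trough x 506.5 [72.7, 108.4]
 trough x 464.5 [73.7, 108.7]
 trough x 422.5 [74.3, 109.7]
side
 handle slots y 56 [375.0, 393.1, 409.2, 437.8, 449.3, 478.2, 492.0, 520.3, 533.3, 550.6]
 handle slots y 62 [374.7, 392.8, 407.7, 437.1, 448.1, 477.6, 490.1, 520.1, 531.5, 550.7]
 handle slots y 66 [374.4, 392.7, 408.3, 437.2, 447.2, 477.4, 490.0, 520.1, 532.1, 551.3]
 heads y 132 [386.6, 415.1, 430.9, 455.3, 471.5, 497.9, 507.1, 545.3]
 heads y 138 [386.7, 415.8, 432.9, 455.5, 470.9, 498.4, 506.1, 539.6]
 along x 527.5 [55.4, 143.5]
 along x 485.5 [54.0, 143.8]
 along x 443.5 [57.6, 144.4]
 along x 401.5 [55.3, 144.6]
 trough x 506.5 [75.9, 107.2, 124.4, 145.0, 150.8, 153.8]
 trough x 464.5 [76.7, 106.7]
 trough x 422.5 [77.5, 108.3]
```

View pics/tr.png

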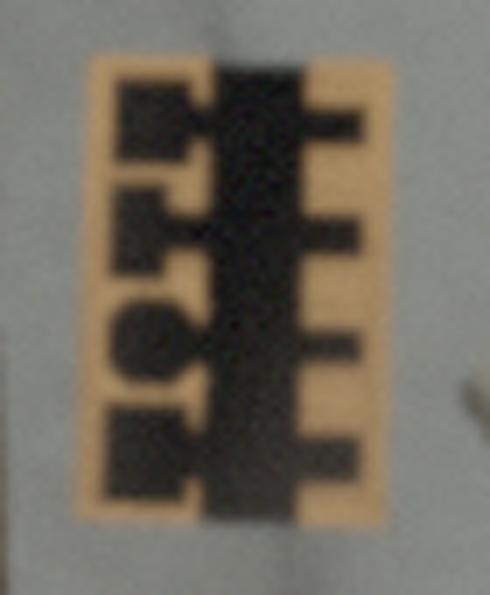

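```bash
cat >> h.py <<'E'
def go(pos,a,n,lev=True):
    """print n rows from measured pose to pos with tool-z azimuth a, pointing down"""
    s=env.state(); r=R(); p=s['eef_pos']; M=r.as_matrix(); a0=np.arctan2(M[1,2],M[0,2])
    da=(a-a0+np.pi)%(2*np.pi)-np.pi; pos=np.array(pos,float)
    tilt=mv(p,a0)[1]
    print('at',p.round(1),'a0',a0.round(3),'tilt',tilt.round(3),'J',s['joints'].round(2),'F',s['ft_force'].round(1),'op',round(s['opening']*95.1,1))
    rows=[]
    for k in range(n):
        ak=a0+da*k/n; d=(pos-p)/n
        rows.append([round(-d[2],1),round(-np.sin(ak)*d[0]+np.cos(ak)*d[1],1),round(np.cos(ak)*d[0]+np.sin(ak)*d[1],1),round(-da/n,3),0,0])
    rows[0][4]=round(tilt[1],3); rows[0][5]=round(tilt[2],3)
    print(rows)
E
python3 - <<'E'
from h import *
go([530,353.7,150],1.586,9)
E
```

```text
at [314.5 285.9 257.5] a0 0.039 tilt [ 0.    0.01 -0.  ] J [ 0.59  0.18  2.   -0.01  0.96  0.55] F [ 0.3 -0.7 -0.3] op 50.1
[[np.float64(11.9), np.float64(6.6), np.float64(24.2), np.float64(-0.172), np.float64(0.01), np.float64(-0.0)], [np.float64(11.9), np.float64(2.4), np.float64(25.0), np.float64(-0.172), 0, 0], [np.float64(11.9), np.float64(-1.9), np.float64(25.0), np.float64(-0.172), 0, 0], [np.float64(11.9), np.float64(-6.2), np.float64(24.3), np.float64(-0.172), 0, 0], [np.float64(11.9), np.float64(-10.3), np.float64(22.9), np.float64(-0.172), 0, 0], [np.float64(11.9), np.float64(-14.0), np.float64(20.8), np.float64(-0.172), 0, 0], [np.float64(11.9), np.float64(-17.4), np.float64(18.1), np.float64(-0.172), 0, 0], [np.float64(11.9), np.float64(-20.2), np.float64(14.9), np.float64(-0.172), 0, 0], [np.float64(11.9), np.float64(-22.5), np.float64(11.2), np.float64(-0.172), 0, 0]]
```

{"method": "step_arm", "body": {"rows": [[12,6.5,24,-0.172,0.01,0],[12,2.4,25,-0.172,0,0],[12,-2,25,-0.172,0,0],[12,-6,24,-0.172,0,0],[12,-10,23,-0.172,0,0],[12,-14,21,-0.172,0,0],[12,-17,18,-0.172,0,0],[12,-20,15,-0.172,0,0]], "grip": 30}}

```text
t: 19.4
eef_pos: [506.2, 351.1, 159.9]
tcp_rot: [-1.21, 1.571, 0.249]
ft_force: [-0.3, -0.1, 0.6]
opening: 0.317
```

```bash
sed -i 's/    print(rows)/    print([[float(x) for x in q] for q in rows])/' h.py
python3 - <<'E'
from h import *
go([530,353.7,90],1.586,3)
E
```

```text
at [506.2 351.1 159.9] a0 1.459 tilt [-0.  0.  0.] J [ 0.5   0.56  1.67 -0.    0.91 -0.96] F [-0.3 -0.1  0.6] op 30.1
[[23.3, -7.8, 1.7, -0.042, 0.0, 0.0], [23.3, -7.8, 1.4, -0.042, 0.0, 0.0], [23.3, -7.9, 1.1, -0.042, 0.0, 0.0]]
```

{"method": "step_arm", "body": {"rows": [[23,-8,1.5,-0.042,0,0],[23,-8,1.4,-0.042,0,0],[23,-8,1.1,-0.042,0,0],[0,0,0,0,0,0]]}}

```text
t: 19.9
eef_pos: [530.6, 353.3, 86.6]
tcp_rot: [2.021, 1.567, -2.672]
ft_force: [0.2, -0.4, 0.1]
opening: 0.317
```

Run:
```python
from h import *
go([530,353.7,32],1.586,3)
b=snap('side','side15.png');cv2.imwrite('pics/z15.png',cv2.resize(b[170:310,110:250],None,fx=4,fy=4)[:,:,::-1])
```

```text
at [530.6 353.3  86.6] a0 1.59 tilt [-0.    -0.002 -0.003] J [ 0.48  0.68  1.66  0.    0.8  -1.11] F [ 0.2 -0.4  0.1] op 30.1
[[18.2, 0.2, 0.1, 0.001, -0.002, -0.003], [18.2, 0.2, 0.1, 0.001, 0.0, 0.0], [18.2, 0.2, 0.1, 0.001, 0.0, 0.0]]
```

View pics/z15.png

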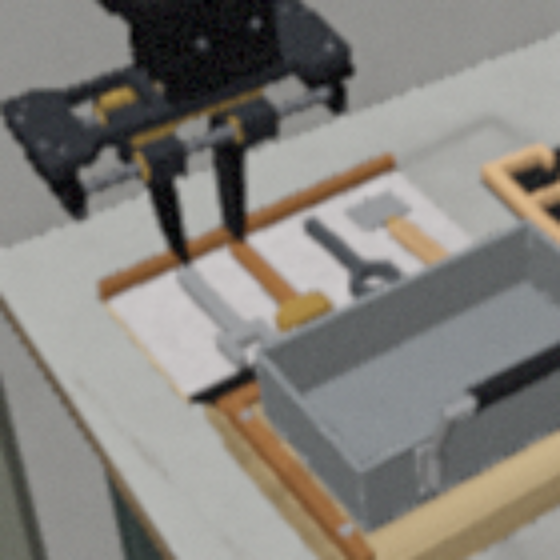

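{"method": "step_arm", "body": {"rows": [[20,0,0,0,0,0],[20,0,0,0,0,0],[10,0,0,0,0,0],[3,0,0,0,0,0]]}}

```text
t: 20.45
eef_pos: [530.2, 354.0, 34.2]
tcp_rot: [-0.968, 1.57, 0.62]
ft_force: [0.1, -0.1, 0.3]
opening: 0.315
```

Run:
```python
from h import *
go([530,353.7,32],1.586,1)
b=snap('side','side16.png');cv2.imwrite('pics/z16.png',cv2.resize(b[170:310,110:250],None,fx=4,fy=4)[:,:,::-1])
```

```text
at [530.2 354.   34.2] a0 1.588 tilt [-0.     0.     0.001] J [ 0.49  0.76  1.69  0.    0.7  -1.1 ] F [ 0.1 -0.1  0.3] op 29.9
[[2.2, 0.2, -0.3, 0.002, 0.0, 0.001]]
```

View pics/z16.png

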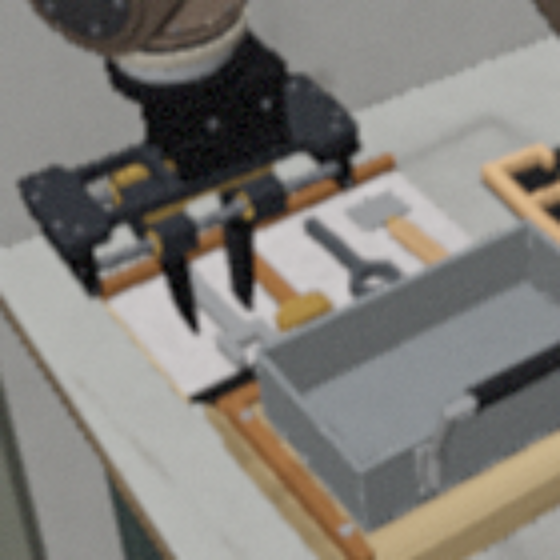

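Straddling the spanner handle. Down 2 and close.

{"method": "step_arm", "body": {"rows": [[2,0,0,0,0,0],[0,0,0,0,0,0],[0,0,0,0,0,0],[0,0,0,0,0,0],[0,0,0,0,0,0]], "grip": 0}}

```text
t: 21.12
eef_pos: [530.7, 354.3, 33.4]
tcp_rot: [-1.06, 1.568, 0.528]
ft_force: [0.2, -0.5, -1.0]
opening: 0.125
```

{"method": "step_arm", "body": {"rows": [[-10,0,0,0,0,0],[-25,0,0,0,0,0],[-35,0,0,0,0,0],[-30,0,0,0,0,0],[0,0,0,0,0,0]]}}

```text
t: 21.75
eef_pos: [530.5, 354.1, 138.6]
tcp_rot: [-1.069, 1.567, 0.519]
ft_force: [-0.5, 0.0, -0.7]
opening: 0.122
```

Run:
```python
from h import *
go([527,150,120],-0.017,10)
b=snap('side','side17.png');a=snap('top','top17.png')
cv2.imwrite('pics/z17.png',np.hstack([cv2.resize(a[130:270,130:270],None,fx=2.85,fy=2.85),cv2.resize(b[150:290,110:250],None,fx=2.85,fy=2.85)])[:,:,::-1])
```

```text
at [530.5 354.1 138.6] a0 1.588 tilt [-0.     0.002  0.003] J [ 0.49  0.62  1.63  0.    0.89 -1.1 ] F [-0.5  0.  -0.7] op 11.6
[[1.9, 0.7, -20.4, 0.16, 0.002, 0.003], [1.9, -2.6, -20.3, 0.16, 0.0, 0.0], [1.9, -5.8, -19.6, 0.16, 0.0, 0.0], [1.9, -8.8, -18.4, 0.16, 0.0, 0.0], [1.9, -11.7, -16.8, 0.16, 0.0, 0.0], [1.9, -14.2, -14.7, 0.16, 0.0, 0.0], [1.9, -16.4, -12.2, 0.16, 0.0, 0.0], [1.9, -18.1, -9.5, 0.16, 0.0, 0.0], [1.9, -19.4, -6.4, 0.16, 0.0, 0.0], [1.9, -20.2, -3.3, 0.16, 0.0, 0.0]]
```

View pics/z17.png

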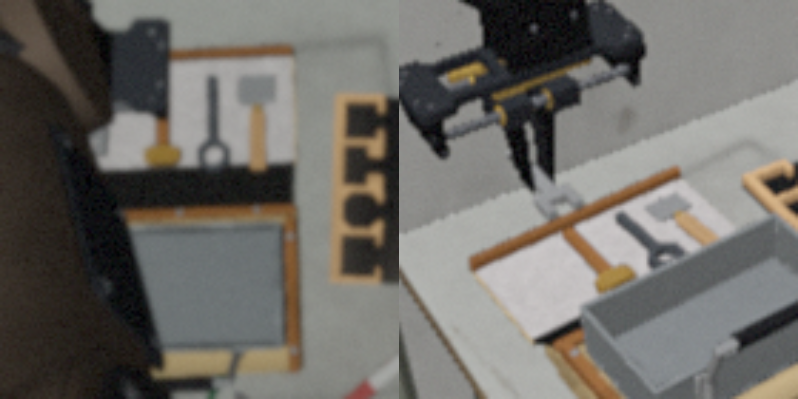

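Run:
```python
from h import *
go([527,90.4,100],-0.017,11)
```

```text
at [529.5 353.6 135.9] a0 1.588 tilt [-0.    -0.    -0.001] J [ 0.49  0.62  1.63  0.    0.89 -1.1 ] F [-0.2 -0.2 -0.9] op 11.6
[[3.3, 0.6, -23.9, 0.146, -0.0, -0.001], [3.3, -2.8, -23.8, 0.146, 0.0, 0.0], [3.3, -6.3, -23.1, 0.146, 0.0, 0.0], [3.3, -9.6, -21.9, 0.146, 0.0, 0.0], [3.3, -12.6, -20.3, 0.146, 0.0, 0.0], [3.3, -15.5, -18.3, 0.146, 0.0, 0.0], [3.3, -18.0, -15.8, 0.146, 0.0, 0.0], [3.3, -20.1, -13.0, 0.146, 0.0, 0.0], [3.3, -21.7, -10.0, 0.146, 0.0, 0.0], [3.3, -23.0, -6.7, 0.146, 0.0, 0.0], [3.3, -23.7, -3.3, 0.146, 0.0, 0.0]]
```

{"method": "step_arm", "body": {"rows": [[3,0.6,-24,0.146,0,0],[3,-3,-24,0.146,0,0],[3,-6.3,-23,0.146,0,0],[3,-9.6,-22,0.146,0,0],[3,-12.6,-20,0.146,0,0],[3,-15.5,-18,0.146,0,0],[3,-18,-16,0.146,0,0],[3,-20,-13,0.146,0,0]]}}

```text
t: 22.85
eef_pos: [520.1, 156.4, 100.8]
tcp_rot: [3.057, 1.553, -2.841]
ft_force: [-0.7, 0.3, -1.2]
opening: 0.121
```

Run:
```python
from h import *
go([527,90.4,80],-0.017,4)
```

```text
at [520.1 156.4 100.8] a0 0.385 tilt [-0.    -0.017 -0.001] J [ 0.17  0.57  1.88 -0.    0.71 -0.21] F [-0.7  0.3 -1.2] op 11.5
[[5.2, -15.9, -4.6, 0.101, -0.017, -0.001], [5.2, -16.3, -3.0, 0.101, 0.0, 0.0], [5.2, -16.5, -1.3, 0.101, 0.0, 0.0], [5.2, -16.6, 0.3, 0.101, 0.0, 0.0]]
```

{"method": "step_arm", "body": {"rows": [[5,-16,-4.5,0.1,-0.017,0],[5,-16.3,-3,0.1,0,0],[5,-16.5,-1.3,0.1,0,0],[5,-16.5,0.3,0.1,0,0],[0,0,0,0,0,0]]}}

```text
t: 23.48
eef_pos: [523.3, 86.6, 74.1]
tcp_rot: [-3.085, 1.56, -3.116]
ft_force: [-0.4, -0.4, -1.0]
opening: 0.121
```

Run:
```python
from h import *
b=snap('side','side18.png');a=snap('top','top18.png')
cv2.imwrite('pics/z18.png',np.hstack([cv2.resize(a[130:270,190:330],None,fx=2.85,fy=2.85),cv2.resize(b[150:290,180:320],None,fx=2.85,fy=2.85)])[:,:,::-1])
go([527,90.4,50],-0.017,1)
```

```text
at [523.5  87.5  74.7] a0 -0.029 tilt [ 0.   -0.01  0.  ] J [0.04 0.59 1.94 0.   0.62 0.07] F [-0.2  0.4 -0.4] op 11.9
[[24.7, 3.0, 3.4, -0.012, -0.01, 0.0]]
```

View pics/z18.png

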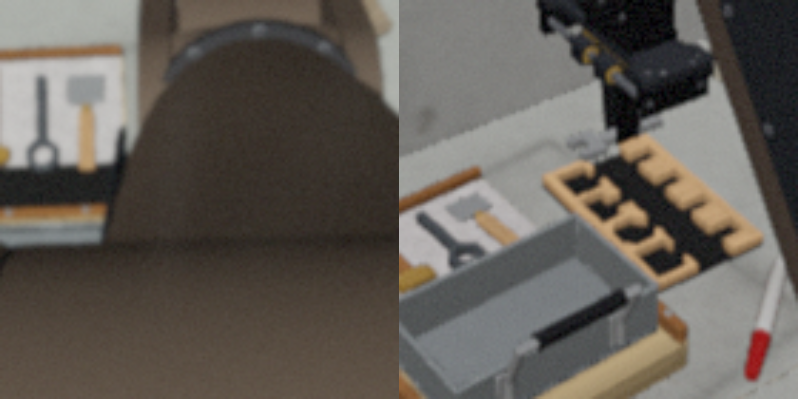

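```bash
cat >> h.py <<'E'
SH={'spanner':(12,10,31,20,10),'hammer':(13,10,34,28,16),'ring':(10,10,30,16,10),'scraper':(15,10,34,18,4)}
def overlay(im,name,tool,g,zoff,crop,f,fn):
    """draw expected top-outline points of held tool: g=lengthwise TCP pos in tool frame, zoff=tool centre z - tcp z"""
    s=env.state(); M=R().as_matrix(); ax=M[:,1]; lat=M[:,2]; c=s['eef_pos']-g*ax+np.array([0,0,zoff])
    # ax = tool +x (az a+90)
    hw,ht,Hw,hx,Ht=SH[tool]
    pts=[(-46,-hw/2,ht/2),(-46,hw/2,ht/2),(46,-Hw/2,Ht/2),(46,Hw/2,Ht/2),(hx,-Hw/2,Ht/2),(hx,Hw/2,Ht/2)]
    u0,v0,u1,v1=crop; o=cv2.resize(im[v0:v1,u0:u1],None,fx=f,fy=f,interpolation=2)[:,:,::-1].copy()
    for p in pts:
        q=proj(name,c+ax*p[0]+lat*p[1]+np.array([0,0,p[2]])); q=((q-[u0,v0]+.5)*f).astype(int); cv2.circle(o,tuple(int(k) for k in q),3,(0,0,255),1)
    cv2.imwrite('pics/'+fn,o)
E
python3 - <<'E'
from h import *
b=cv2.imread('pics/side18.png')[:,:,::-1]
overlay(b,'side','spanner',-7,-23.4,(220,170,300,240),8,'o18.png')
E
```

```text
(no output)
```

View pics/o18.png

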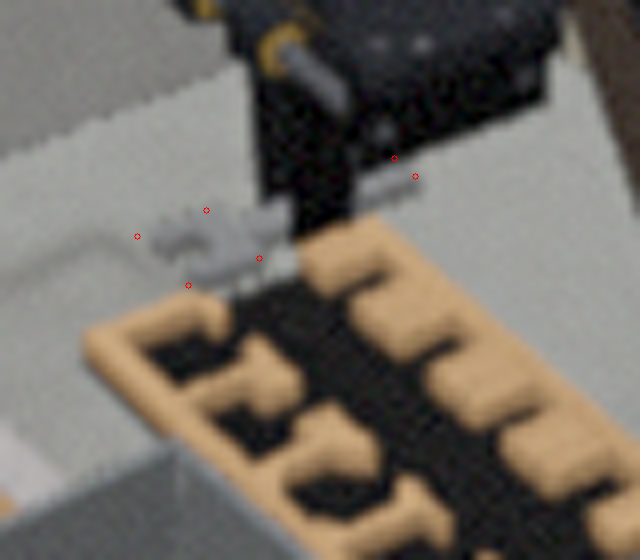

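Run:
```python
from h import *
go([527,92.5,54],-0.017,2)
```

```text
at [523.5  87.5  74.7] a0 -0.029 tilt [ 0.   -0.01  0.  ] J [0.04 0.59 1.94 0.   0.62 0.07] F [-0.2  0.4 -0.4] op 11.9
[[10.4, 2.6, 1.7, -0.006, -0.01, 0.0], [10.4, 2.5, 1.7, -0.006, 0.0, 0.0]]
```

{"method": "step_arm", "body": {"rows": [[10,2.5,1.7,-0.006,-0.01,0],[10,2.5,1.7,-0.006,0,0],[0,0,0,0,0,0]]}}

```text
t: 23.95
eef_pos: [526.9, 94.2, 53.0]
tcp_rot: [-0.968, 1.57, -0.979]
ft_force: [-0.0, 0.2, -1.9]
opening: 0.123
```

Run:
```python
from h import *
b=snap('side','side19.png')
overlay(b,'side','spanner',-4.5,-23.4,(220,170,300,240),8,'o19.png')
go([527,92.5,32.5],-0.017,1)
```

```text
at [526.9  94.2  53.4] a0 -0.011 tilt [-0.     0.001  0.   ] J [ 0.05  0.63  1.94 -0.    0.57  0.07] F [-0.4  0.3  0.4] op 11.6
[[20.9, -1.7, 0.1, 0.006, 0.001, 0.0]]
```

View pics/o19.png

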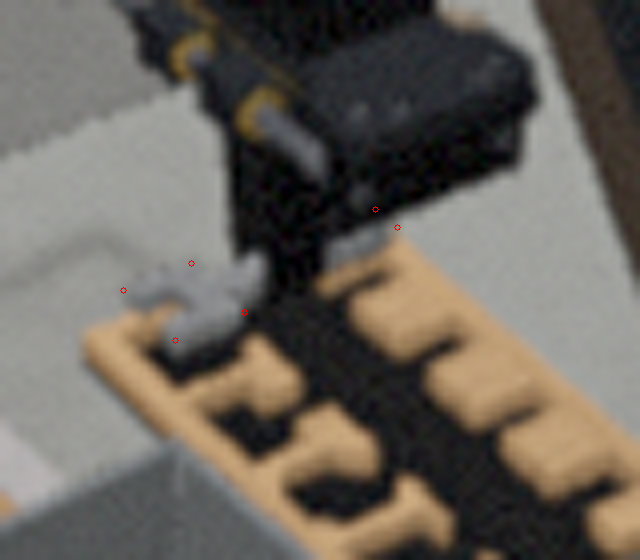

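{"method": "step_arm", "body": {"rows": [[8,-1.5,0,0.006,0,0],[5,0,0,0,0,0],[3,0,0,0,0,0],[0,0,0,0,0,0]]}}

```text
t: 24.5
eef_pos: [527.0, 92.5, 36.4]
tcp_rot: [-0.412, 1.57, -0.43]
ft_force: [-0.3, 1.1, -1.2]
opening: 0.124
```

Run:
```python
from h import *
b=snap('side','side20.png')
overlay(b,'side','spanner',-4.5,-23.4,(220,170,300,240),8,'o20.png')
go([527,92.7,32.5],-0.017,1)
```

```text
at [527.1  92.6  36.6] a0 -0.017 tilt [-0.     0.001  0.   ] J [ 0.05  0.66  1.95 -0.    0.53  0.07] F [-0.3  0.5 -1.8] op 11.6
[[4.1, 0.1, -0.1, -0.0, 0.001, 0.0]]
```

View pics/o20.png

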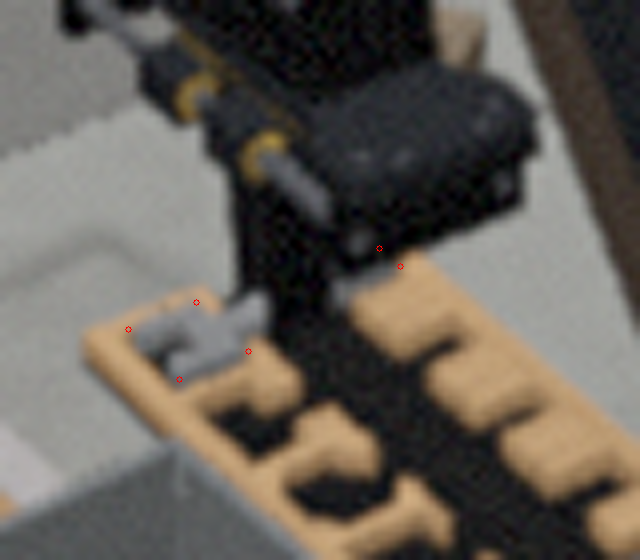

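{"method": "step_arm", "body": {"rows": [[2,0,0,0,0,0],[1.5,0,0,0,0,0],[0,0,0,0,0,0]]}}

```text
t: 24.92
eef_pos: [527.2, 92.5, 33.2]
tcp_rot: [-0.174, 1.569, -0.192]
ft_force: [-0.1, 0.6, -0.2]
opening: 0.124
```

Run:
```python
from h import *
go([527,92.7,32.5],-0.017,1)
```

```text
at [527.2  92.5  33.2] a0 -0.017 tilt [-0.     0.002  0.   ] J [ 0.05  0.67  1.95 -0.    0.52  0.07] F [-0.1  0.6 -0.2] op 11.8
[[0.7, 0.2, -0.3, -0.0, 0.002, 0.0]]
```

{"method": "step_arm", "body": {"rows": [[1,0,0,0,0,0],[0,0,0,0,0,0],[0,0,0,0,0,0],[-15,0,0,0,0,0],[-40,0,0,0,0,0],[-50,30,0,0,0,0],[-20,55,0,0,0,0],[0,55,0,0,0,0]], "grip": 30}}

```text
t: 25.92
eef_pos: [530.5, 233.3, 166.2]
tcp_rot: [0.292, 1.566, 0.268]
ft_force: [0.9, 0.2, -0.5]
opening: 0.315
```

```bash
python3 - <<'E'
from h import *
b=snap('side','side21.png');a=snap('top','top21.png')
cv2.imwrite('pics/z21.png',np.hstack([cv2.resize(a[130:270,150:290],None,fx=2.85,fy=2.85),cv2.resize(b[160:300,160:300],None,fx=2.85,fy=2.85)])[:,:,::-1])
go([535,316,100],1.61,9)
E
python3 meas.py 21
```

```text
at [529.8 236.  164.9] a0 -0.019 tilt [ 0.     0.004 -0.002] J [0.3  0.51 1.75 0.   0.87 0.32] F [ 0.1 -1.7 -0.7] op 29.8
[[7.2, 8.9, 0.4, -0.181, 0.004, -0.002], [7.2, 8.7, 2.0, -0.181, 0.0, 0.0], [7.2, 8.2, 3.5, -0.181, 0.0, 0.0], [7.2, 7.4, 4.9, -0.181, 0.0, 0.0], [7.2, 6.4, 6.2, -0.181, 0.0, 0.0], [7.2, 5.2, 7.3, -0.181, 0.0, 0.0], [7.2, 3.8, 8.1, -0.181, 0.0, 0.0], [7.2, 2.3, 8.6, -0.181, 0.0, 0.0], [7.2, 0.7, 8.9, -0.181, 0.0, 0.0]]
top spanner 553.5683772489429
top hammer 559.7277597486973
top ring 575.4954448640347
top blade 562.9745129644871
spanner 530 nan spanner 540 nan spanner 550 nan spanner 560 nan 
hammer 530 nan hammer 540 nan hammer 550 nan hammer 560 nan 
ring 530 nan ring 540 nan ring 550 nan ring 560 nan 
scr 490 241.5 scr 495 nan scr 500 239.1 scr 505 nan scr 510 239.3 scr 515 239.8 
side spanner 574.4475540816784
side hammer 576.9120037257671
side ring 568.9256843924522
side blade 569.001883457764
spanner 530 nan spanner 540 nan spanner 550 nan spanner 560 nan 
hammer 530 316.9 hammer 540 317.3 hammer 550 318.1 hammer 560 318.6 
ring 530 269.2 ring 540 269.8 ring 550 271.0 ring 560 272.0 
scr 490 231.4 scr 495 225.6 scr 500 225.7 scr 505 226.4 scr 510 227.5 scr 515 228.0 meas.py:14: RuntimeWarning: invalid value encountered in scalar divide
  print(n,xx,(y-17+(s*d).sum()/d.sum()).round(1),end=' ')
meas.py:17: RuntimeWarning: invalid value encountered in scalar divide
  s,v=edge(a,name,[xx,210],[xx,242],15,half=2); d=np.clip(np.abs(v-np.median(v[:8])),8,99)-8; print('scr',xx,(210+(s*d).sum()/d.sum()).round(1),end=' ')
```

View pics/z21.png

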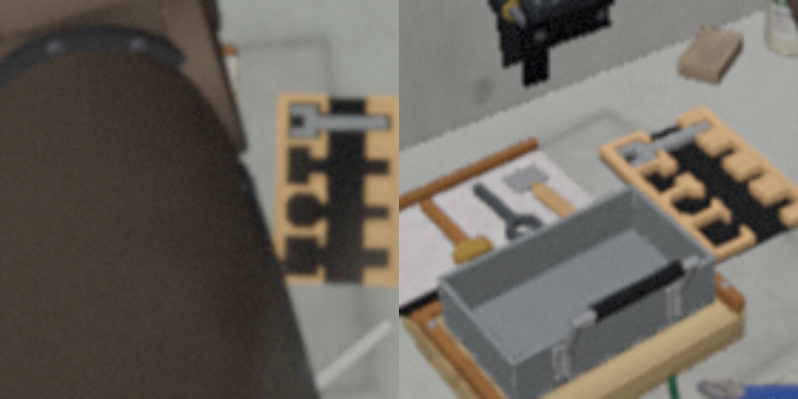

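Run:
```python
import cv2,numpy as np
a=cv2.imread('pics/top21.png');b=cv2.imread('pics/side21.png')
cv2.imwrite('pics/z21b.png',np.hstack([cv2.resize(a[158:188,245:295],None,fx=8,fy=8,interpolation=2),cv2.resize(b[195:225,225:275],None,fx=8,fy=8,interpolation=2)]))
```

```text
(no output)
```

View pics/z21b.png

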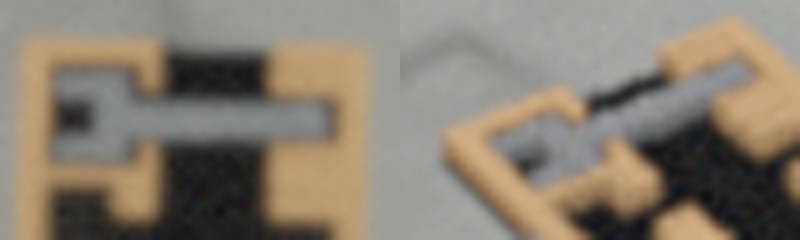

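{"method": "step_arm", "body": {"rows": [[5,9,0.5,-0.181,0,0],[5,8.7,2,-0.181,0,0],[5,8.2,3.5,-0.181,0,0],[5,7.4,5,-0.181,0,0],[5,6.4,6.2,-0.181,0,0],[5,5.2,7.3,-0.181,0,0],[5,3.8,8.1,-0.181,0,0],[5,2.3,8.6,-0.181,0,0]]}}

```text
t: 27.02
eef_pos: [532.6, 306.5, 131.1]
tcp_rot: [-1.198, 1.564, 0.278]
ft_force: [0.0, 0.3, -1.0]
opening: 0.313
```

Run:
```python
from h import *
go([536,316.7,70],1.616,3)
```

```text
at [532.6 306.5 131.1] a0 1.476 tilt [-0.     0.002  0.006] J [ 0.42  0.6   1.7  -0.    0.84 -1.06] F [ 0.   0.3 -1. ] op 29.8
[[20.4, -0.8, 3.5, -0.047, 0.002, 0.006], [20.4, -1.0, 3.5, -0.047, 0.0, 0.0], [20.4, -1.1, 3.4, -0.047, 0.0, 0.0]]
```

{"method": "step_arm", "body": {"rows": [[20,-0.8,3.5,-0.047,0,0.006],[20,-1,3.5,-0.047,0,0],[20,-1,3.4,-0.047,0,0],[0,0,0,0,0,0]]}}

```text
t: 27.52
eef_pos: [536.4, 315.7, 72.8]
tcp_rot: [-0.574, 1.568, 1.049]
ft_force: [0.3, 0.4, -0.3]
opening: 0.318
```

Run:
```python
from h import *
go([536,316.7,33],1.616,3)
b=snap('side','side22.png');cv2.imwrite('pics/z22.png',cv2.resize(b[170:310,110:250],None,fx=4,fy=4)[:,:,::-1])
```

```text
at [536.4 315.7  72.8] a0 1.623 tilt [-0.     0.002  0.002] J [ 0.43  0.69  1.71  0.    0.74 -1.2 ] F [ 0.3  0.4 -0.3] op 30.2
[[13.3, 0.1, 0.3, 0.002, 0.002, 0.002], [13.3, 0.1, 0.3, 0.002, 0.0, 0.0], [13.3, 0.1, 0.3, 0.002, 0.0, 0.0]]
```

View pics/z22.png

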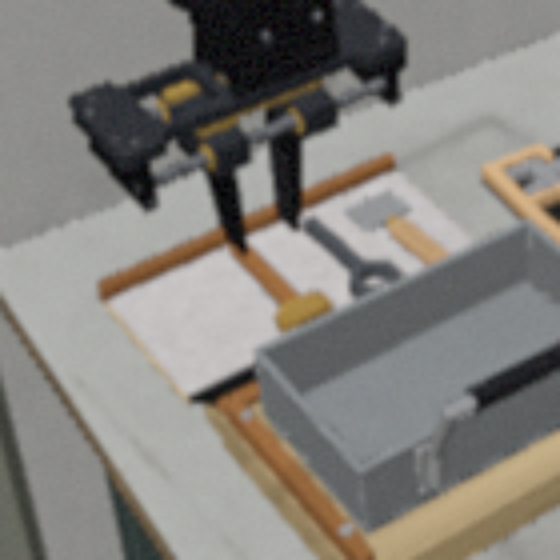

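{"method": "step_arm", "body": {"rows": [[17,0,0.5,0,0,0],[14,0,0.5,0,0,0],[8,0,0,0,0,0],[0,0,0,0,0,0]]}}

```text
t: 28.08
eef_pos: [537.4, 316.6, 33.9]
tcp_rot: [-0.911, 1.565, 0.709]
ft_force: [-0.2, 0.1, -0.7]
opening: 0.317
```

{"method": "step_arm", "body": {"rows": [[1,0,0,0,0,0],[0,0,0,0,0,0],[0,0,0,0,0,0],[0,0,0,0,0,0],[0,0,0,0,0,0]], "grip": 0}}

```text
t: 28.7
eef_pos: [537.7, 316.8, 33.6]
tcp_rot: [-0.954, 1.564, 0.666]
ft_force: [-0.2, -0.1, -1.4]
opening: 0.132
```

{"method": "step_arm", "body": {"rows": [[-10,0,0,0,0,0],[-25,0,0,0,0,0],[-35,0,0,0,0,0],[-20,0,0,0,0,0],[0,0,0,0,0,0]]}}

```text
t: 29.32
eef_pos: [537.2, 316.4, 128.5]
tcp_rot: [-0.981, 1.563, 0.639]
ft_force: [-0.3, 0.6, -1.0]
opening: 0.136
```

Run:
```python
from h import *
b=snap('side','side23.png')
overlay(b,'side','hammer',-7,-23.4+3,(130,150,210,220),8,'o23.png')
go([485.3,91.1,90],-0.017,11)
```

```text
at [536.9 316.3 127.6] a0 1.62 tilt [-0.     0.004  0.005] J [ 0.43  0.61  1.68  0.    0.85 -1.2 ] F [-0.3 -0.6 -1.8] op 12.9
[[3.4, 5.7, -20.2, 0.149, 0.004, 0.005], [3.4, 2.6, -20.8, 0.149, 0.0, 0.0], [3.4, -0.5, -21.0, 0.149, 0.0, 0.0], [3.4, -3.6, -20.7, 0.149, 0.0, 0.0], [3.4, -6.6, -19.9, 0.149, 0.0, 0.0], [3.4, -9.5, -18.7, 0.149, 0.0, 0.0], [3.4, -12.2, -17.1, 0.149, 0.0, 0.0], [3.4, -14.6, -15.1, 0.149, 0.0, 0.0], [3.4, -16.7, -12.8, 0.149, 0.0, 0.0], [3.4, -18.4, -10.2, 0.149, 0.0, 0.0], [3.4, -19.7, -7.3, 0.149, 0.0, 0.0]]
```

View pics/o23.png

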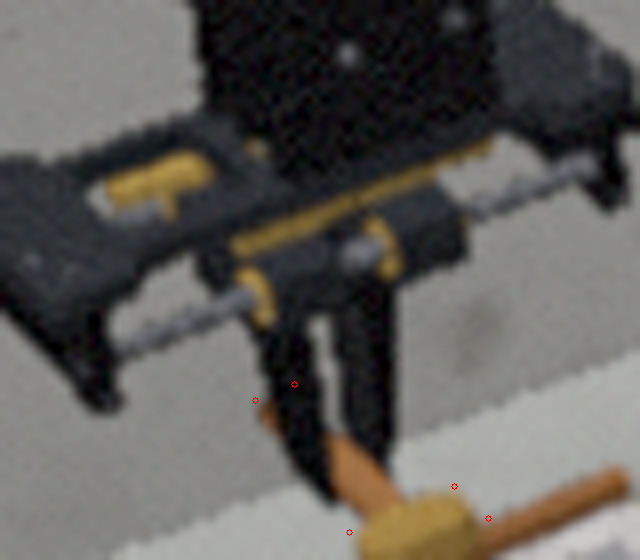

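{"method": "step_arm", "body": {"rows": [[3,5.7,-20,0.149,0.004,0.005],[3,2.6,-21,0.149,0,0],[3,-0.5,-21,0.149,0,0],[3,-3.6,-20.7,0.149,0,0],[3,-6.6,-20,0.149,0,0],[3,-9.5,-18.7,0.149,0,0],[3,-12.2,-17,0.149,0,0],[3,-14.6,-15,0.149,0,0]]}}

```text
t: 30.38
eef_pos: [492.4, 148.4, 95.5]
tcp_rot: [3.007, 1.56, -2.884]
ft_force: [0.3, 0.6, -0.3]
opening: 0.134
```

Run:
```python
from h import *
go([485.3,91.1,70],-0.017,4)
```

```text
at [492.4 148.4  95.5] a0 0.392 tilt [-0.    -0.011 -0.001] J [ 0.16  0.54  1.96 -0.    0.65 -0.23] F [ 0.3  0.6 -0.3] op 12.7
[[6.4, -12.6, -7.1, 0.102, -0.011, -0.001], [6.4, -13.2, -5.8, 0.102, 0.0, 0.0], [6.4, -13.8, -4.4, 0.102, 0.0, 0.0], [6.4, -14.1, -3.0, 0.102, 0.0, 0.0]]
```

{"method": "step_arm", "body": {"rows": [[6,-12.6,-7,0.102,-0.011,0],[6,-13.2,-5,0.102,0,0],[6,-13.8,-3.5,0.102,0,0],[6,-14,-1.5,0.102,0,0],[0,0,0,0,0,0]]}}

```text
t: 31.0
eef_pos: [485.2, 88.7, 66.7]
tcp_rot: [3.14, 1.563, 3.108]
ft_force: [0.5, 0.4, -0.6]
opening: 0.133
```

Run:
```python
from h import *
b=snap('side','side24.png')
overlay(b,'side','hammer',-7,-21.5,(220,170,300,240),8,'o24.png')
go([485.3,91.1,54],-0.017,2)
```

```text
at [485.4  89.1  66.9] a0 -0.03 tilt [-0.    -0.007 -0.   ] J [0.05 0.57 2.03 0.   0.54 0.08] F [ 0.4 -0.7 -1. ] op 12.7
[[6.5, 1.0, -0.1, -0.006, -0.007, -0.0], [6.5, 1.0, -0.1, -0.006, 0.0, 0.0]]
```

View pics/o24.png

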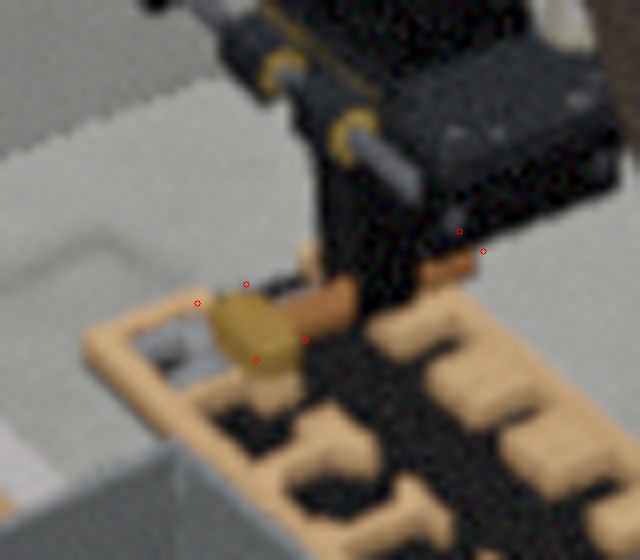

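{"method": "step_arm", "body": {"rows": [[8,1.2,0,-0.006,-0.007,0],[7,1,0,-0.006,0,0],[0,0,0,0,0,0]]}}

```text
t: 31.42
eef_pos: [485.2, 92.6, 50.7]
tcp_rot: [2.229, 1.571, 2.217]
ft_force: [0.6, 0.2, -1.2]
opening: 0.134
```

Run:
```python
from h import *
b=snap('side','side25.png')
overlay(b,'side','hammer',-7,-21.5,(220,170,300,240),8,'o25.png')
go([485.3,91.3,34],-0.017,2)
```

```text
at [485.3  92.6  51. ] a0 -0.012 tilt [ 0.  0. -0.] J [0.05 0.6  2.04 0.   0.49 0.07] F [-0.2  0.4 -0.7] op 12.8
[[8.5, -0.6, -0.0, 0.002, 0.0, -0.0], [8.5, -0.6, -0.0, 0.002, 0.0, 0.0]]
```

View pics/o25.png

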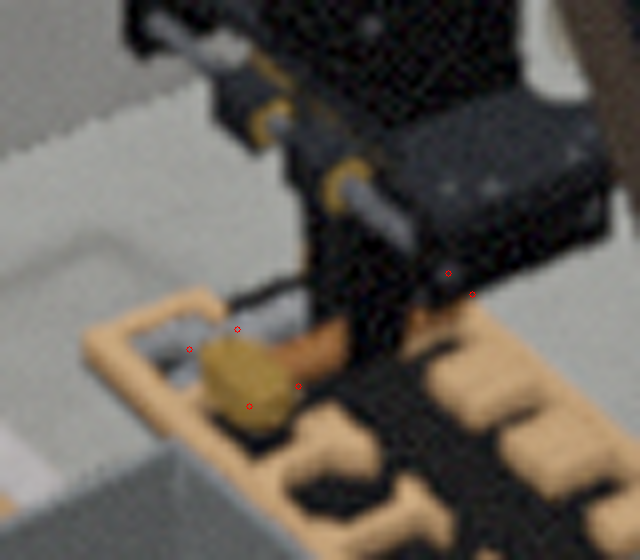

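{"method": "step_arm", "body": {"rows": [[6,0,0,0,0,0],[5,0,0,0,0,0],[3,0,0,0,0,0],[0,0,0,0,0,0]]}}

```text
t: 31.98
eef_pos: [485.6, 92.6, 36.4]
tcp_rot: [0.196, 1.57, 0.184]
ft_force: [-1.0, -0.3, 1.4]
opening: 0.134
```

Run:
```python
from h import *
b=snap('side','side26.png')
overlay(b,'side','hammer',-5,-21.5,(220,170,300,240),8,'o26.png')
go([485.3,92.5,33],-0.017,2)
```

```text
at [485.5  92.6  36.5] a0 -0.012 tilt [ 0.     0.001 -0.   ] J [0.05 0.63 2.05 0.   0.46 0.07] F [-1.7 -0.8  1.8] op 12.6
[[1.8, -0.1, -0.1, 0.003, 0.001, -0.0], [1.8, -0.1, -0.1, 0.003, 0.0, 0.0]]
```

View pics/o26.png

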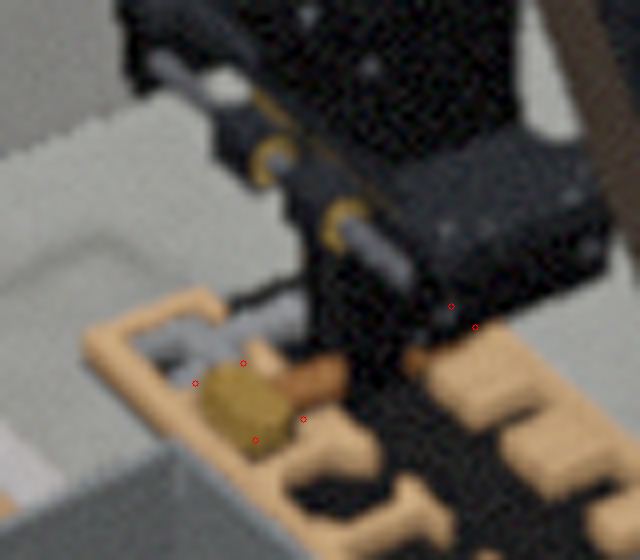

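{"method": "step_arm", "body": {"rows": [[1.5,0,0,0,0,0],[1,0,0,0,0,0],[0,0,0,0,0,0]]}}

```text
t: 32.4
eef_pos: [485.6, 92.6, 35.5]
tcp_rot: [0.093, 1.569, 0.081]
ft_force: [-1.1, -1.2, 2.4]
opening: 0.136
```

Run:
```python
from h import *
b=snap('side','side27.png')
overlay(b,'side','hammer',-5,-21.5,(220,170,300,240),8,'o27.png')
go([485.3,92.5,33],-0.017,2)
```

```text
at [485.6  92.6  35.5] a0 -0.012 tilt [ 0.     0.002 -0.   ] J [0.05 0.63 2.05 0.   0.45 0.07] F [-0.8 -0.8  3.8] op 12.8
[[1.2, -0.0, -0.1, 0.003, 0.002, -0.0], [1.2, -0.0, -0.1, 0.003, 0.0, 0.0]]
```

View pics/o27.png

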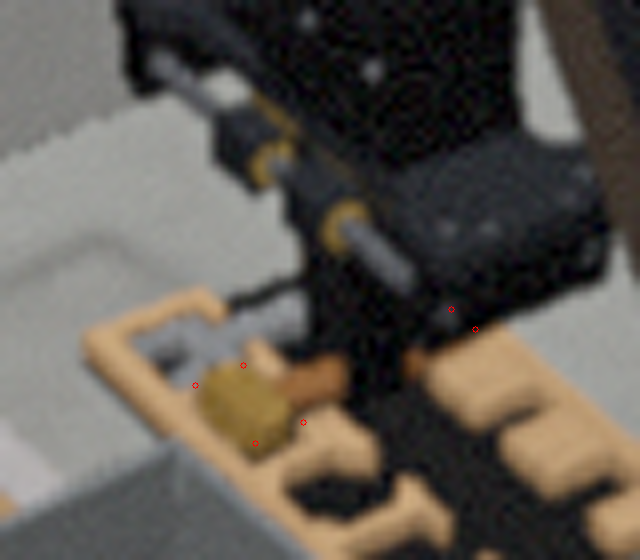

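{"method": "step_arm", "body": {"rows": [[0,0,0,0,0,0],[0,0,0,0,0,0],[-15,0,0,0,0,0],[-40,0,0,0,0,0],[-50,30,0,0,0,0],[-20,55,0,0,0,0],[0,55,0,0,0,0],[0,30,0,0,0,0]], "grip": 30}}

```text
t: 33.45
eef_pos: [488.3, 266.0, 170.1]
tcp_rot: [0.455, 1.564, 0.439]
ft_force: [0.8, 0.0, 1.0]
opening: 0.317
```

```bash
cat > look.py <<'E'
from h import *
import sys
t=sys.argv[1]
b=snap('side',f'side{t}.png');a=snap('top',f'top{t}.png')
x=np.hstack([cv2.resize(a[158:238,237:297],None,fx=6.5,fy=6.5,interpolation=2),cv2.resize(b[190:270,220:280],None,fx=6.5,fy=6.5,interpolation=2)])
cv2.imwrite(f'pics/l{t}.png',x[:,:,::-1])
E
python3 look.py 28; python3 meas.py 28 2>/dev/null | grep -A9 side; python3 -c "
from h import *
go([535,269,100],1.62,9)"
```

```text
side spanner 574.5226454585791
side hammer 576.2967337071896
side ring 568.9117734134197
side blade 568.9525122344494
spanner 530 nan spanner 540 nan spanner 550 nan spanner 560 nan 
hammer 530 nan hammer 540 nan hammer 550 nan hammer 560 nan 
ring 530 269.2 ring 540 269.8 ring 550 271.0 ring 560 272.0 
scr 490 231.3 scr 495 225.7 scr 500 225.8 scr 505 226.4 scr 510 227.5 scr 515 228.2 
at [488.4 266.3 169.8] a0 -0.015 tilt [ 0.     0.006 -0.003] J [0.38 0.48 1.81 0.   0.85 0.39] F [-0.1  0.8 -1.3] op 30.3
[[7.8, 0.4, 5.2, -0.182, 0.006, -0.003], [7.8, -0.6, 5.2, -0.182, 0.0, 0.0], [7.8, -1.5, 5.0, -0.182, 0.0, 0.0], [7.8, -2.4, 4.6, -0.182, 0.0, 0.0], [7.8, -3.2, 4.1, -0.182, 0.0, 0.0], [7.8, -3.8, 3.5, -0.182, 0.0, 0.0], [7.8, -4.4, 2.7, -0.182, 0.0, 0.0], [7.8, -4.8, 1.9, -0.182, 0.0, 0.0], [7.8, -5.1, 1.0, -0.182, 0.0, 0.0]]
```

View pics/l28.png

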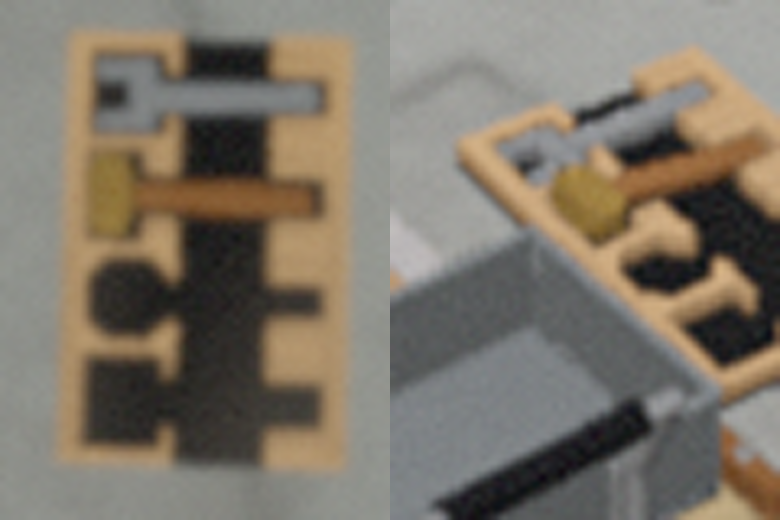

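```bash
cat > seat.py <<'E'
from h import *
import sys
PK={'spanner':(527.1,97.4),'hammer':(485.3,98.1),'ring':(443.5,98.7),'scraper':(401.7,99.3)}
def seat(t,tools,f=9):
    for name,crop in(('top',(237,158,297,238)),('side',(220,190,290,265))):
        im=cv2.imread(f'pics/{name}{t}.png'); u0,v0,u1,v1=crop
        o=cv2.resize(im[v0:v1,u0:u1],None,fx=f,fy=f,interpolation=2)
        for tl in tools:
            hw,ht,Hw,hx,Ht=SH[tl]; zc=4+max(ht,Ht)/2; A=1.554; ax=np.array([np.cos(A),np.sin(A),0]); lat=np.array([np.sin(A),-np.cos(A),0]); c=np.array([*PK[tl],zc])
            for z,colr in((1,(0,0,255)),(-1,(255,0,255))):
              for L,w,T in((-46,hw,ht),(hx,Hw,Ht),(46,Hw,Ht)):
                zz=z*T/2 if L!=-46 else (z*T/2 - (Ht-ht)/2*(Ht>ht))
                for sg in(-1,1):
                    q=proj(name,c+ax*L+lat*sg*w/2+[0,0,zz]); q=((q-[u0,v0]+.5)*f)
                    cv2.circle(o,(int(q[0]),int(q[1])),3,colr,1)
        cv2.imwrite(f'pics/seat_{name}{t}.png',o[:600])
seat(sys.argv[1],sys.argv[2:])
E
python3 seat.py 28 hammer spanner; python3 -c "
import cv2,numpy as np
a=cv2.imread('pics/seat_top28.png')[:340];b=cv2.imread('pics/seat_side28.png')[:340]
cv2.imwrite('pics/s28.png',cv2.resize(np.hstack([a[:,:400],b[:,:400]]),None,fx=1,fy=1))"
```

```text
(no output)
```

View pics/s28.png

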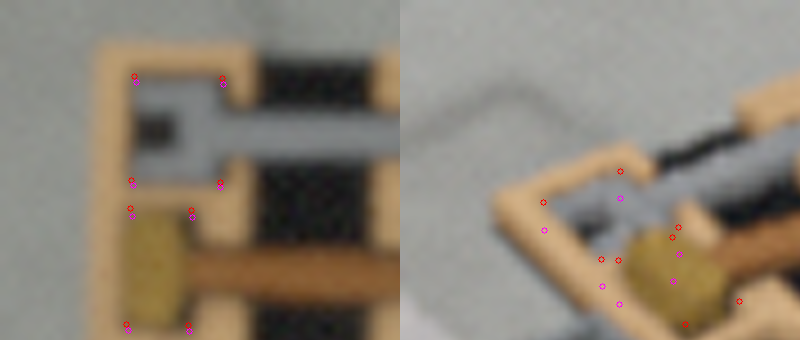

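Run:
```python
from h import *
for t in ('26','27','28'):
    for name in('side','top'):
        try: im=cv2.imread(f'pics/{name}{t}.png')
        except: continue
        if im is None: continue
        hsv=cv2.cvtColor(im,cv2.COLOR_BGR2HSV); m=cv2.inRange(hsv,(20,120,60),(32,255,255))
        m[:150]=0; m[:, :235]=0; m[:,300:]=0; m[260:]=0
        n,l,s,c=cv2.connectedComponentsWithStats(m); i=1+s[1:,4].argmax() if n>1 else 0; print(t,name,s[i],c[i].round(1))
A=1.554; ax=np.array([np.cos(A),np.sin(A),0]); lat=np.array([np.sin(A),-np.cos(A),0])
for dy in(0,1.5):
  for zc in(12,14,16):
    P=[np.array([485.3,98.1+dy,zc])+ax*L+lat*w+np.array([0,0,z]) for L in(28,46) for w in(-17,17) for z in(-8,8)]
    for name in('side','top'):
        q=np.array([proj(name,p) for p in P]); h=cv2.convexHull(q.astype(np.float32)); M=cv2.moments(h); print(dy,zc,name,q.min(0).round(1),q.max(0).round(1),(round(M['m10']/M['m00'],1),round(M['m01']/M['m00'],1)))
```

```text
26 side [246 216  10  11  54] [249.9 220.5]
27 side [246 216  10   9  44] [249.8 219.6]
28 side [246 216  10  10  61] [250.3 220.2]
28 top [251 182   7  12  62] [253.7 187.6]
0 12 side [243.8 215.9] [257.3 230.5] (250.6, 223.2)
0 12 top [250.6 180.7] [257.9 194.4] (254.2, 187.5)
0 14 side [243.8 215.3] [257.3 229.9] (250.6, 222.6)
0 14 top [250.5 180.6] [257.9 194.3] (254.2, 187.4)
0 16 side [243.8 214.7] [257.3 229.3] (250.6, 222.0)
0 16 top [250.5 180.5] [257.9 194.2] (254.2, 187.3)
1.5 12 side [243.3 216.1] [256.8 230.8] (250.1, 223.4)
1.5 12 top [250.  180.7] [257.3 194.3] (253.7, 187.5)
1.5 14 side [243.3 215.5] [256.8 230.1] (250.1, 222.8)
1.5 14 top [250.  180.6] [257.3 194.3] (253.7, 187.4)
1.5 16 side [243.3 214.9] [256.8 229.5] (250.1, 222.2)
1.5 16 top [249.9 180.5] [257.3 194.2] (253.6, 187.3)[ WARN:0@0.533] global loadsave.cpp:275 findDecoder imread_('pics/top26.png'): can't open/read file: check file path/integrity
[ WARN:0@0.545] global loadsave.cpp:275 findDecoder imread_('pics/top27.png'): can't open/read file: check file path/integrity
```

{"method": "step_arm", "body": {"rows": [[6,0.4,4.5,-0.182,0.006,0],[6,-0.6,4.5,-0.182,0,0],[6,-1.5,4.4,-0.182,0,0],[6,-2.2,4,-0.182,0,0],[6,-2.8,3.5,-0.182,0,0],[6,-3.3,3,-0.182,0,0],[6,-3.8,2.5,-0.182,0,0],[6,-4,1.8,-0.182,0,0]], "grip": 24}}

```text
t: 34.55
eef_pos: [524.6, 262.7, 125.6]
tcp_rot: [0.094, 1.569, 1.578]
ft_force: [-0.6, 0.5, 0.4]
opening: 0.251
```

Run:
```python
from h import *
go([527.8,268.8,70],1.631,3)
```

```text
at [524.6 262.7 125.6] a0 1.484 tilt [ 0.     0.002 -0.   ] J [ 0.35  0.57  1.77  0.    0.8  -1.13] F [-0.6  0.5  0.4] op 23.9
[[18.5, -0.9, 2.1, -0.049, 0.002, -0.0], [18.5, -1.0, 2.1, -0.049, 0.0, 0.0], [18.5, -1.1, 2.0, -0.049, 0.0, 0.0]]
```

{"method": "step_arm", "body": {"rows": [[18,-0.9,2,-0.049,0,0],[18,-1,2,-0.049,0,0],[18,-1,2,-0.049,0,0],[0,0,0,0,0,0]]}}

```text
t: 35.05
eef_pos: [528.2, 264.9, 72.4]
tcp_rot: [0.044, 1.569, 1.68]
ft_force: [0.3, -0.2, -0.1]
opening: 0.251
```

Run:
```python
from h import *
go([527.8,268.8,33],1.631,3)
b=snap('side','side29.png');cv2.imwrite('pics/z29.png',cv2.resize(b[170:310,110:250],None,fx=4,fy=4)[:,:,::-1])
```

```text
at [528.2 264.9  72.4] a0 1.635 tilt [ 0.     0.001 -0.   ] J [ 0.35  0.65  1.79  0.    0.69 -1.28] F [ 0.3 -0.2 -0.1] op 23.9
[[13.1, 0.0, 1.3, 0.001, 0.001, -0.0], [13.1, 0.0, 1.3, 0.001, 0.0, 0.0], [13.1, 0.0, 1.3, 0.001, 0.0, 0.0]]
```

View pics/z29.png

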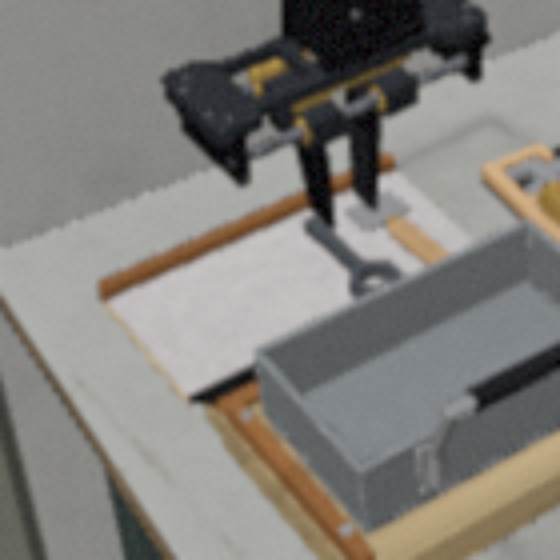

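{"method": "step_arm", "body": {"rows": [[14,0,2,0,0,0],[12,0,1.5,0,0,0],[8,0,0.5,0,0,0],[0,0,0,0,0,0]]}}

```text
t: 35.6
eef_pos: [528.7, 269.0, 38.5]
tcp_rot: [-0.894, 1.567, 0.739]
ft_force: [-0.0, 0.1, -0.2]
opening: 0.254
```

Run:
```python
from h import *
go([527.8,268.8,33],1.631,3)
b=snap('side','side30.png');cv2.imwrite('pics/z30.png',cv2.resize(b[190:290,140:240],None,fx=5.5,fy=5.5)[:,:,::-1])
```

```text
at [528.7 269.   38.5] a0 1.633 tilt [-0.     0.002  0.003] J [ 0.36  0.71  1.8   0.    0.63 -1.28] F [-0.   0.1 -0.2] op 24.1
[[1.8, 0.3, -0.1, 0.001, 0.002, 0.003], [1.8, 0.3, -0.1, 0.001, 0.0, 0.0], [1.8, 0.3, -0.1, 0.001, 0.0, 0.0]]
```

View pics/z30.png

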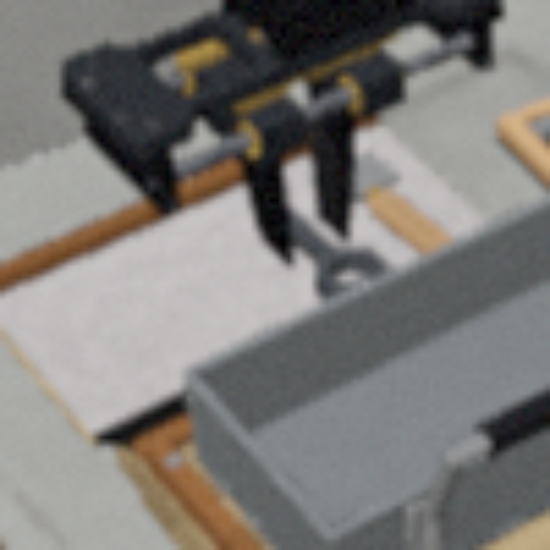

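{"method": "step_arm", "body": {"rows": [[4.5,0.5,0,0,0,0],[2,0,0,0,0,0],[0,0,0,0,0,0]]}}

```text
t: 36.02
eef_pos: [528.6, 269.1, 32.4]
tcp_rot: [-1.01, 1.566, 0.623]
ft_force: [0.2, -0.3, -0.2]
opening: 0.252
```

{"method": "step_arm", "body": {"rows": [[0.5,0,0,0,0,0],[0,0,0,0,0,0],[0,0,0,0,0,0],[0,0,0,0,0,0],[0,0,0,0,0,0]], "grip": 0}}

```text
t: 36.65
eef_pos: [528.8, 269.1, 32.1]
tcp_rot: [-1.035, 1.566, 0.597]
ft_force: [0.5, 0.4, 0.1]
opening: 0.103
```

{"method": "step_arm", "body": {"rows": [[-10,0,0,0,0,0],[-25,0,0,0,0,0],[-35,0,0,0,0,0],[-20,0,0,0,0,0],[0,0,0,0,0,0]]}}

```text
t: 37.28
eef_pos: [528.3, 268.9, 126.9]
tcp_rot: [-1.045, 1.565, 0.588]
ft_force: [-0.3, 0.1, -0.3]
opening: 0.098
```

Run:
```python
from h import *
go([443.5,93.5,90],-0.017,11)
b=snap('side','side31.png');cv2.imwrite('pics/z31.png',cv2.resize(b[160:300,120:260],None,fx=4,fy=4)[:,:,::-1])
```

```text
at [528.3 268.9 126.9] a0 1.633 tilt [-0.     0.003  0.005] J [ 0.36  0.58  1.76  0.    0.8  -1.27] F [-0.3  0.1 -0.3] op 9.3
[[3.4, 8.7, -15.4, 0.15, 0.003, 0.005], [3.4, 6.3, -16.6, 0.15, 0.0, 0.0], [3.4, 3.7, -17.3, 0.15, 0.0, 0.0], [3.4, 1.1, -17.7, 0.15, 0.0, 0.0], [3.4, -1.6, -17.6, 0.15, 0.0, 0.0], [3.4, -4.2, -17.2, 0.15, 0.0, 0.0], [3.4, -6.7, -16.4, 0.15, 0.0, 0.0], [3.4, -9.1, -15.2, 0.15, 0.0, 0.0], [3.4, -11.2, -13.7, 0.15, 0.0, 0.0], [3.4, -13.2, -11.8, 0.15, 0.0, 0.0], [3.4, -14.8, -9.8, 0.15, 0.0, 0.0]]
```

View pics/z31.png

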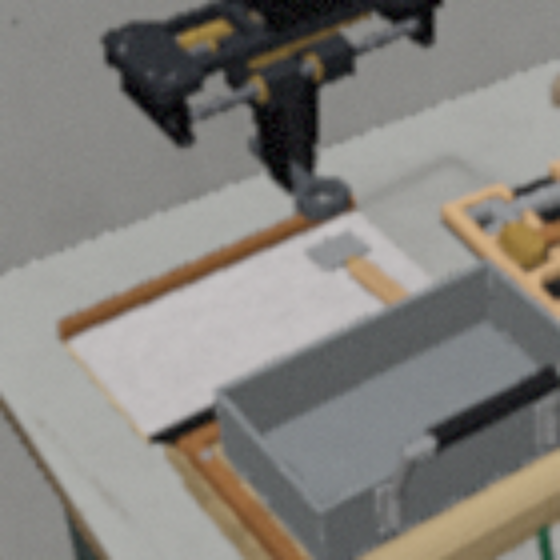

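{"method": "step_arm", "body": {"rows": [[2,8.7,-15.5,0.15,0.003,0.005],[2,6.3,-16.6,0.15,0,0],[2,3.7,-17.3,0.15,0,0],[2,1.1,-17.7,0.15,0,0],[2,-1.6,-17.6,0.15,0,0],[2,-4.2,-17.2,0.15,0,0],[2,-6.7,-16.4,0.15,0,0],[2,-9,-15.2,0.15,0,0]]}}

```text
t: 38.33
eef_pos: [459.1, 138.3, 102.6]
tcp_rot: [2.98, 1.558, -2.907]
ft_force: [0.1, 0.3, -1.1]
opening: 0.101
```

Run:
```python
from h import *
go([443.5,92.7,72],-0.017,4)
```

```text
at [459.1 138.3 102.6] a0 0.396 tilt [-0.    -0.013 -0.002] J [ 0.16  0.5   2.04 -0.    0.62 -0.24] F [ 0.1  0.3 -1.1] op 9.6
[[7.6, -9.0, -8.0, 0.103, -0.013, -0.002], [7.6, -9.8, -7.0, 0.103, 0.0, 0.0], [7.6, -10.5, -6.0, 0.103, 0.0, 0.0], [7.6, -11.0, -4.9, 0.103, 0.0, 0.0]]
```

{"method": "step_arm", "body": {"rows": [[7,-9,-8,0.103,-0.013,0],[7,-9.8,-6.5,0.103,0,0],[7,-10.3,-5,0.103,0,0],[7,-10.5,-3.5,0.1,0,0],[0,0,0,0,0,0]]}}

```text
t: 38.95
eef_pos: [442.6, 91.5, 70.1]
tcp_rot: [3.053, 1.563, 3.024]
ft_force: [1.2, 0.9, -0.1]
opening: 0.1
```

Run:
```python
from h import *
go([443.5,92.7,52],-0.017,3)
```

```text
at [442.6  91.5  70.1] a0 -0.029 tilt [-0.    -0.007 -0.001] J [0.06 0.53 2.13 0.   0.48 0.08] F [ 1.2  0.9 -0.1] op 9.5
[[6.0, 0.4, 0.3, -0.004, -0.007, -0.001], [6.0, 0.4, 0.3, -0.004, 0.0, 0.0], [6.0, 0.4, 0.3, -0.004, 0.0, 0.0]]
```

{"method": "step_arm", "body": {"rows": [[8,0.5,0.5,-0.012,-0.007,0],[8,0.5,0.3,0,0,0],[4,0,0,0,0,0],[0,0,0,0,0,0]]}}

```text
t: 39.45
eef_pos: [443.5, 93.5, 48.3]
tcp_rot: [2.05, 1.57, 2.039]
ft_force: [0.1, -0.3, -1.0]
opening: 0.102
```

Run:
```python
from h import *
b=snap('side','side32.png')
overlay(b,'side','ring',-6,-22.2,(220,180,300,250),8,'o32.png')
go([443.5,92.7,34],-0.017,3)
```

```text
at [443.6  93.5  48.5] a0 -0.011 tilt [-0.    -0.    -0.001] J [0.06 0.58 2.14 0.   0.42 0.07] F [ 1.   0.3 -0.8] op 9.7
[[4.8, -0.3, -0.0, 0.002, -0.0, -0.001], [4.8, -0.3, -0.0, 0.002, 0.0, 0.0], [4.8, -0.3, -0.0, 0.002, 0.0, 0.0]]
```

View pics/o32.png

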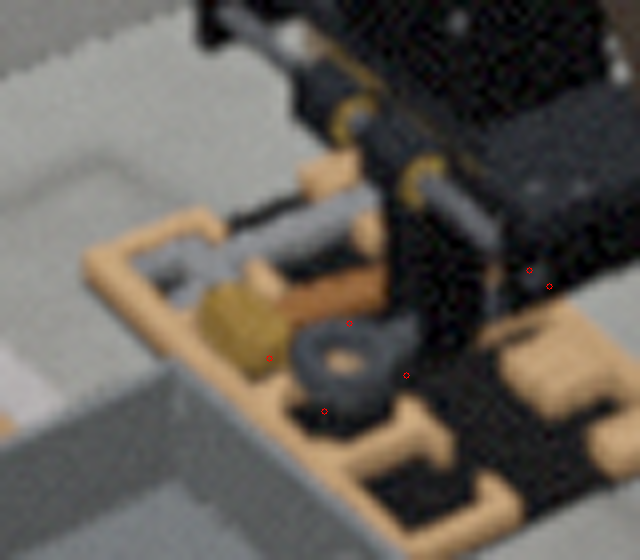

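{"method": "step_arm", "body": {"rows": [[5,0.5,0,0,0,0],[4,0,0,0,0,0],[3,0,0,0,0,0],[0,0,0,0,0,0]]}}

```text
t: 40.0
eef_pos: [443.8, 94.1, 35.9]
tcp_rot: [0.996, 1.57, 0.985]
ft_force: [0.4, 0.1, -0.8]
opening: 0.101
```

Run:
```python
from h import *
b=snap('side','side33.png')
overlay(b,'side','ring',-6,-22.2,(220,180,300,250),8,'o33.png')
go([443.5,93.7,32],-0.017,3)
```

```text
at [443.9  94.1  36.1] a0 -0.01 tilt [ 0.     0.001 -0.001] J [0.06 0.6  2.15 0.   0.39 0.07] F [-0.1  0.3 -1. ] op 10.0
[[1.4, -0.1, -0.1, 0.002, 0.001, -0.001], [1.4, -0.1, -0.1, 0.002, 0.0, 0.0], [1.4, -0.1, -0.1, 0.002, 0.0, 0.0]]
```

View pics/o33.png

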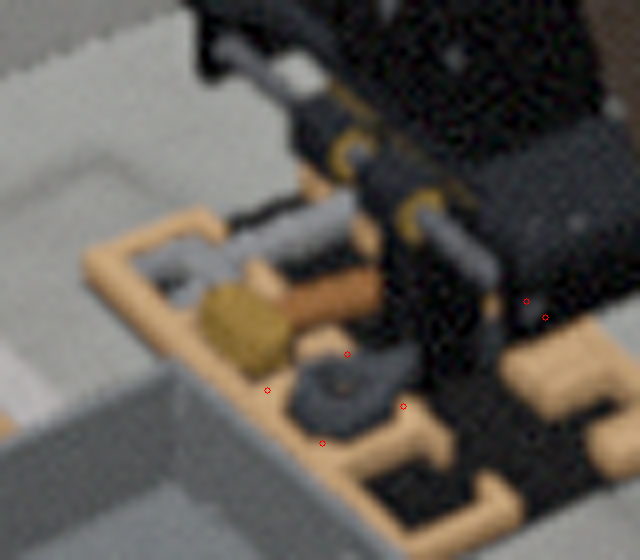

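{"method": "step_arm", "body": {"rows": [[2,0,0,0,0,0],[2,0,0,0,0,0],[1,0,0,0,0,0],[0,0,0,0,0,0]]}}

```text
t: 40.55
eef_pos: [444.0, 94.1, 31.0]
tcp_rot: [0.59, 1.569, 0.58]
ft_force: [-0.9, 0.3, 1.4]
opening: 0.098
```

Run:
```python
from h import *
go([443.5,93.7,32],-0.017,3)
```

```text
at [444.   94.1  31. ] a0 -0.01 tilt [ 0.     0.001 -0.001] J [0.06 0.61 2.15 0.   0.37 0.07] F [-0.9  0.3  1.4] op 9.3
[[-0.3, -0.1, -0.2, 0.002, 0.001, -0.001], [-0.3, -0.1, -0.2, 0.002, 0.0, 0.0], [-0.3, -0.1, -0.2, 0.002, 0.0, 0.0]]
```

Seated height reached. Release, raise.

{"method": "step_arm", "body": {"rows": [[0,0,0,0,0,0],[0,0,0,0,0,0],[-15,0,0,0,0,0],[-40,0,0,0,0,0],[-50,20,20,0,0,0],[-20,50,30,0,0,0],[0,50,30,0,0,0],[0,10,0,0,0,0]], "grip": 30}}

```text
t: 41.55
eef_pos: [527.5, 226.1, 161.1]
tcp_rot: [0.954, 1.568, 0.94]
ft_force: [-0.2, 0.1, -0.4]
opening: 0.318
```

```bash
python3 look.py 34; python3 meas.py 34 2>/dev/null | grep -e blade -e scr; python3 -c "
from h import *
b=cv2.imread('pics/side34.png')
cv2.imwrite('pics/z34.png',cv2.resize(b[170:290,120:260],None,fx=4,fy=4))
go([517,226,100],-1.53,9)"
```

```text
top blade 572.3403164446354
scr 490 nan scr 495 nan scr 500 nan scr 505 nan scr 510 234.0 scr 515 233.7 
side blade 569.083670899272
scr 490 229.4 scr 495 225.6 scr 500 225.8 scr 505 226.5 scr 510 227.6 scr 515 228.1 
at [525.9 224.5 160.6] a0 -0.014 tilt [-0.    -0.001 -0.001] J [0.29 0.51 1.78 0.   0.86 0.3 ] F [-1.  -0.  -0.4] op 29.8
[[6.7, 0.1, -1.0, 0.168, -0.001, -0.001], [6.7, -0.0, -1.0, 0.168, 0.0, 0.0], [6.7, -0.2, -1.0, 0.168, 0.0, 0.0], [6.7, -0.3, -0.9, 0.168, 0.0, 0.0], [6.7, -0.5, -0.9, 0.168, 0.0, 0.0], [6.7, -0.6, -0.8, 0.168, 0.0, 0.0], [6.7, -0.8, -0.6, 0.168, 0.0, 0.0], [6.7, -0.9, -0.5, 0.168, 0.0, 0.0], [6.7, -0.9, -0.4, 0.168, 0.0, 0.0]]
```

View pics/l34.png

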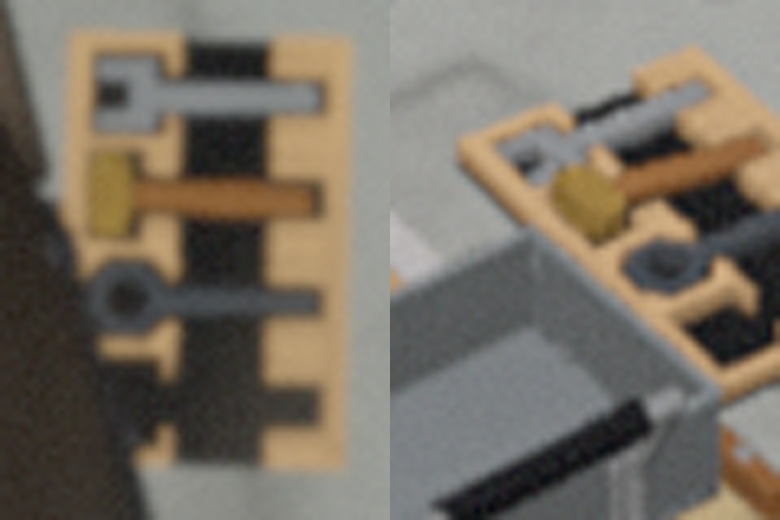

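View pics/z34.png

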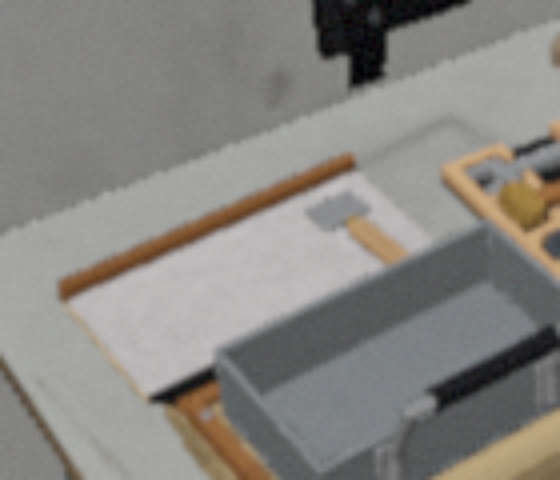

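{"method": "step_arm", "body": {"rows": [[6,0.2,-1,0.168,0,0],[6,0.1,-1,0.168,0,0],[6,-0.1,-1,0.168,0,0],[6,-0.2,-1,0.168,0,0],[6,-0.4,-1,0.168,0,0],[6,-0.5,-1,0.168,0,0],[6,-0.7,-1,0.168,0,0],[6,-0.8,-1,0.168,0,0]]}}

```text
t: 42.65
eef_pos: [510.9, 216.9, 109.8]
tcp_rot: [-1.499, 1.561, -2.906]
ft_force: [0.2, 0.7, 0.4]
opening: 0.316
```

Run:
```python
from h import *
go([516.8,226.5,70],-1.521,3)
```

```text
at [510.9 216.9 109.8] a0 -1.408 tilt [-0.     0.001  0.01 ] J [0.28 0.56 1.85 0.   0.74 1.69] F [0.2 0.7 0.4] op 30.0
[[13.3, 2.5, -2.8, 0.038, 0.001, 0.01], [13.3, 2.3, -2.9, 0.038, 0.0, 0.0], [13.3, 2.2, -3.0, 0.038, 0.0, 0.0]]
```

{"method": "step_arm", "body": {"rows": [[13,2.5,-2.8,0.038,0,0.01],[13,2.3,-2.9,0.038,0,0],[13,2.2,-3,0.038,0,0],[0,0,0,0,0,0]]}}

```text
t: 43.15
eef_pos: [513.7, 220.9, 69.2]
tcp_rot: [-1.073, 1.565, -2.604]
ft_force: [0.6, -0.1, -0.9]
opening: 0.316
```

Run:
```python
from h import *
go([516.8,226.5,33],-1.521,3)
b=snap('side','side35.png');cv2.imwrite('pics/z35.png',cv2.resize(b[170:290,130:250],None,fx=4.5,fy=4.5)[:,:,::-1])
```

```text
at [513.7 220.9  69.2] a0 -1.532 tilt [-0.     0.003  0.005] J [ 0.29  0.63  1.87 -0.    0.65  1.82] F [ 0.6 -0.1 -0.9] op 30.0
[[12.1, 1.1, -1.8, -0.004, 0.003, 0.005], [12.1, 1.1, -1.8, -0.004, 0.0, 0.0], [12.1, 1.1, -1.8, -0.004, 0.0, 0.0]]
```

View pics/z35.png

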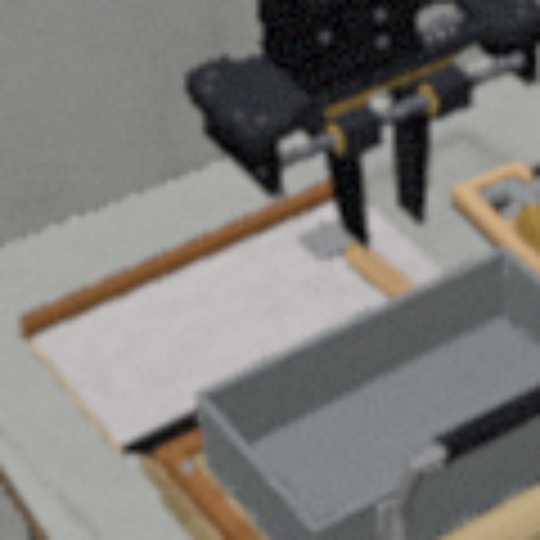

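{"method": "step_arm", "body": {"rows": [[12,1.5,-3,0,0,0.005],[10,1.2,-2.5,0,0,0],[6,0.5,-0.5,0,0,0],[0,0,0,0,0,0]]}}

```text
t: 43.7
eef_pos: [516.8, 226.6, 40.5]
tcp_rot: [0.624, 1.568, -0.906]
ft_force: [0.0, -0.3, -0.1]
opening: 0.315
```

Run:
```python
from h import *
go([516.8,226.5,32],-1.521,2)
b=snap('side','side36.png');cv2.imwrite('pics/z36.png',cv2.resize(b[190:290,140:240],None,fx=5.5,fy=5.5)[:,:,::-1])
```

```text
at [516.8 226.6  40.5] a0 -1.53 tilt [ 0.     0.002 -0.002] J [ 0.3   0.68  1.88 -0.    0.59  1.83] F [ 0.  -0.3 -0.1] op 29.9
[[4.3, -0.0, 0.0, -0.005, 0.002, -0.002], [4.3, -0.0, 0.0, -0.005, 0.0, 0.0]]
```

View pics/z36.png

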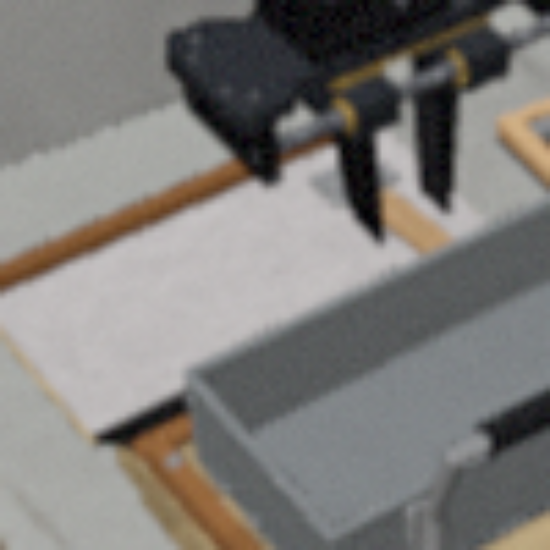

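{"method": "step_arm", "body": {"rows": [[5,0,0,-0.005,0,0],[3.5,0,0,-0.004,0,0],[0,0,0,0,0,0]]}}

```text
t: 44.12
eef_pos: [517.1, 226.6, 32.1]
tcp_rot: [0.91, 1.567, -0.611]
ft_force: [0.3, 0.5, -0.4]
opening: 0.318
```

{"method": "step_arm", "body": {"rows": [[0.5,0,0,0,0,0],[0,0,0,0,0,0],[0,0,0,0,0,0],[0,0,0,0,0,0],[0,0,0,0,0,0]], "grip": 0}}

```text
t: 44.75
eef_pos: [517.2, 226.6, 31.8]
tcp_rot: [0.99, 1.567, -0.531]
ft_force: [0.4, 0.3, 0.2]
opening: 0.155
```

{"method": "step_arm", "body": {"rows": [[-10,0,0,0,0,0],[-25,0,0,0,0,0],[-35,0,0,0,0,0],[-20,0,0,0,0,0],[0,0,0,0,0,0]]}}

```text
t: 45.38
eef_pos: [516.8, 226.8, 126.7]
tcp_rot: [1.103, 1.567, -0.417]
ft_force: [-0.1, 0.0, -0.7]
opening: 0.155
```

Run:
```python
from h import *
go([401.7,92.3,90],-0.017,11)
b=snap('side','side37.png');cv2.imwrite('pics/z37.png',cv2.resize(b[160:300,120:260],None,fx=4,fy=4)[:,:,::-1])
```

```text
at [516.8 226.8 126.7] a0 -1.521 tilt [ 0.     0.002 -0.004] J [ 0.3   0.55  1.83 -0.    0.77  1.82] F [-0.1  0.  -0.7] op 14.8
[[3.3, -11.1, 11.7, -0.137, 0.002, -0.004], [3.3, -12.6, 10.1, -0.137, 0.0, 0.0], [3.3, -13.8, 8.3, -0.137, 0.0, 0.0], [3.3, -14.8, 6.3, -0.137, 0.0, 0.0], [3.3, -15.5, 4.2, -0.137, 0.0, 0.0], [3.3, -16.0, 2.1, -0.137, 0.0, 0.0], [3.3, -16.1, -0.1, -0.137, 0.0, 0.0], [3.3, -15.9, -2.3, -0.137, 0.0, 0.0], [3.3, -15.5, -4.5, -0.137, 0.0, 0.0], [3.3, -14.7, -6.5, -0.137, 0.0, 0.0], [3.3, -13.7, -8.5, -0.137, 0.0, 0.0]]
```

View pics/z37.png

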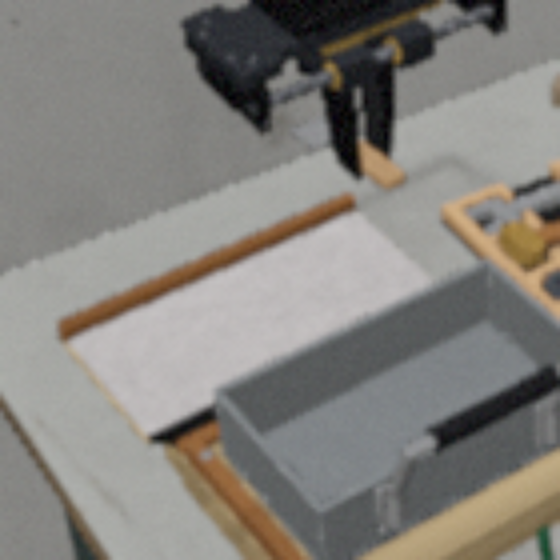

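{"method": "step_arm", "body": {"rows": [[1,-11,11.7,-0.137,0,0],[1,-12.6,10,-0.137,0,0],[1,-13.8,8.3,-0.137,0,0],[1,-14.8,6.3,-0.137,0,0],[1,-15.5,4.2,-0.137,0,0],[2,-16,2.1,-0.137,0,0],[2,-16,0,-0.137,0,0],[2,-16,-2.3,-0.137,0,0]]}}

```text
t: 46.42
eef_pos: [429.0, 124.4, 107.9]
tcp_rot: [-2.263, 1.562, -2.651]
ft_force: [0.8, -0.5, 0.1]
opening: 0.154
```

Run:
```python
from h import *
go([401.7,92.3,80],-0.017,4)
```

```text
at [429.  124.4 107.9] a0 -0.389 tilt [ 0.    -0.006  0.007] J [ 0.14  0.46  2.11 -0.01  0.58  0.53] F [ 0.8 -0.5  0.1] op 14.7
[[7.0, -10.0, -3.3, -0.093, -0.006, 0.007], [7.0, -9.7, -4.2, -0.093, 0.0, 0.0], [7.0, -9.2, -5.1, -0.093, 0.0, 0.0], [7.0, -8.7, -5.9, -0.093, 0.0, 0.0]]
```

{"method": "step_arm", "body": {"rows": [[7,-10,-3.3,-0.093,-0.006,0.007],[7,-9.7,-4.2,-0.093,0,0],[7,-9,-5,-0.093,0,0],[7,-8,-5.5,-0.09,0,0],[0,0,0,0,0,0]]}}

```text
t: 47.05
eef_pos: [398.8, 91.2, 75.8]
tcp_rot: [-3.11, 1.564, -3.118]
ft_force: [0.1, 0.4, 0.0]
opening: 0.153
```

Run:
```python
from h import *
go([401.7,92.3,52],-0.017,3)
b=snap('side','side38.png')
overlay(b,'side','scraper',-6.7,-22,(230,190,310,260),8,'o38.png')
```

```text
at [398.8  91.2  75.8] a0 -0.008 tilt [ 0.    -0.007  0.   ] J [0.06 0.49 2.23 0.   0.43 0.07] F [0.1 0.4 0. ] op 14.6
[[7.9, 0.4, 1.0, 0.003, -0.007, 0.0], [7.9, 0.4, 1.0, 0.003, 0.0, 0.0], [7.9, 0.4, 1.0, 0.003, 0.0, 0.0]]
```

View pics/o38.png

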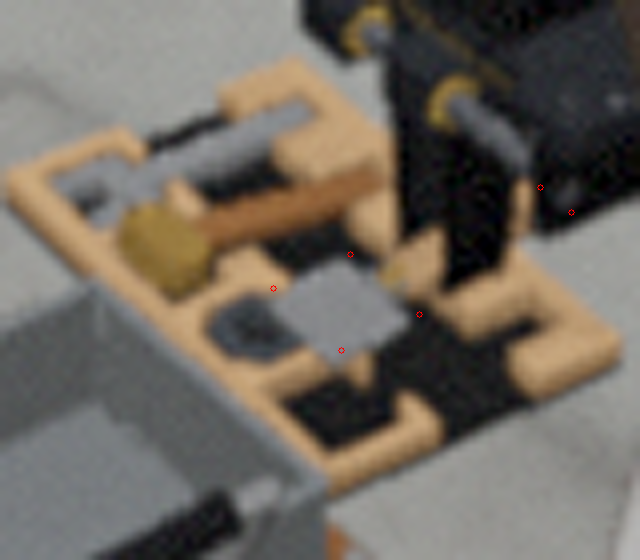

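{"method": "step_arm", "body": {"rows": [[10,0.3,1.5,0.005,-0.007,0],[10,0,1,0.005,0,0],[5,0,0.3,0,0,0],[0,0,0,0,0,0]]}}

```text
t: 47.6
eef_pos: [402.9, 92.3, 49.1]
tcp_rot: [-0.074, 1.569, -0.096]
ft_force: [-0.7, 0.1, -0.2]
opening: 0.15
```

Run:
```python
from h import *
go([401.7,91.8,40],-0.017,3)
b=snap('side','side39.png')
overlay(b,'side','scraper',-6.7,-22,(230,190,310,260),8,'o39.png')
```

```text
at [402.9  92.3  49.1] a0 -0.022 tilt [-0.     0.002  0.   ] J [ 0.07  0.55  2.24 -0.    0.35  0.09] F [-0.7  0.1 -0.2] op 14.3
[[3.0, -0.2, -0.4, -0.002, 0.002, 0.0], [3.0, -0.2, -0.4, -0.002, 0.0, 0.0], [3.0, -0.2, -0.4, -0.002, 0.0, 0.0]]
```

View pics/o39.png

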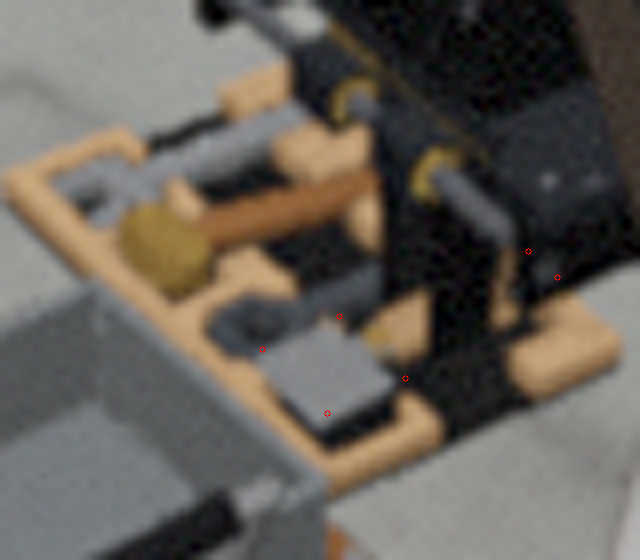

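{"method": "step_arm", "body": {"rows": [[5,-0.3,-1,0,0,0],[4,0,0,0,0,0],[3,0,0,0,0,0],[0,0,0,0,0,0]]}}

```text
t: 48.15
eef_pos: [402.2, 92.0, 37.0]
tcp_rot: [-0.001, 1.568, -0.023]
ft_force: [-0.3, -0.3, 1.9]
opening: 0.158
```

Run:
```python
from h import *
go([401.7,91.8,31],-0.017,3)
b=snap('side','side40.png')
overlay(b,'side','scraper',-6.7,-22,(230,190,310,260),8,'o40.png')
```

```text
at [402.2  92.   37. ] a0 -0.023 tilt [-0.     0.003  0.   ] J [ 0.06  0.58  2.25 -0.    0.31  0.09] F [-0.3 -0.3  1.9] op 15.1
[[2.0, -0.1, -0.2, -0.002, 0.003, 0.0], [2.0, -0.1, -0.2, -0.002, 0.0, 0.0], [2.0, -0.1, -0.2, -0.002, 0.0, 0.0]]
```

View pics/o40.png

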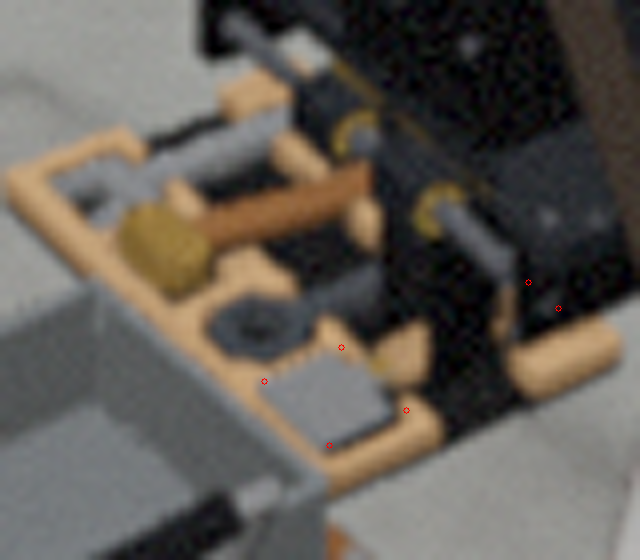

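Run:
```python
from h import *
c=lambda u,v:(u/8+230-.5,v/8+190-.5)
for nm,u,v in(('L(+x,+y)',258,390),('top(+x,root)',328,347),('R(-x,root)',395,400),('B(-x,+y)',325,445)):
    print(nm,[onz('side',*c(u,v),z)[:2].round(1) for z in(13,15,17)])
```

```text
L(+x,+y) [array([422.2, 145.6]), array([420.4, 146.9]), array([418.5, 148.2])]
top(+x,root) [array([426.2, 116.5]), array([424.3, 117.9]), array([422.4, 119.3])]
R(-x,root) [array([395. , 114.3]), array([393.2, 115.7]), array([391.4, 117.1])]
B(-x,+y) [array([390.8, 143.4]), array([389. , 144.7]), array([387.2, 146. ])]
```

{"method": "step_arm", "body": {"rows": [[-2,0,-2,0,0,0],[0,0,0,0,0,0],[2,0,0,0,0,0],[1.5,0,0,0,0,0],[0,0,0,0,0,0]]}}

```text
t: 48.82
eef_pos: [400.1, 92.1, 35.7]
tcp_rot: [0.011, 1.567, -0.011]
ft_force: [-0.6, -0.1, 2.3]
opening: 0.152
```

Run:
```python
from h import *
go([401.7,91.8,31],-0.017,3)
b=snap('side','side41.png')
overlay(b,'side','scraper',-6.7,-22,(230,190,310,260),8,'o41.png')
```

```text
at [400.1  92.1  35.7] a0 -0.022 tilt [ 0.     0.004 -0.   ] J [ 0.07  0.58  2.26 -0.    0.3   0.09] F [-0.6 -0.1  2.3] op 14.4
[[1.6, -0.1, 0.5, -0.002, 0.004, -0.0], [1.6, -0.1, 0.5, -0.002, 0.0, 0.0], [1.6, -0.1, 0.5, -0.002, 0.0, 0.0]]
```

View pics/o41.png

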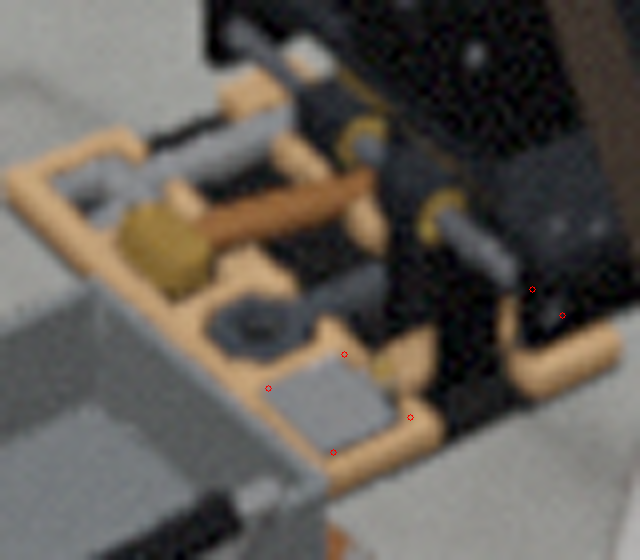

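{"method": "step_arm", "body": {"rows": [[-1,-1.7,0.3,0,0,0],[0,0,0,0,0,0],[2,0,0,0,0,0],[1,0,0,0,0,0],[0,0,0,0,0,0]]}}

```text
t: 49.5
eef_pos: [400.3, 90.2, 33.4]
tcp_rot: [-0.007, 1.568, -0.03]
ft_force: [0.1, -0.8, 0.6]
opening: 0.152
```

Run:
```python
from h import *
go([401.7,91.8,31],-0.017,3)
b=snap('side','side42.png')
overlay(b,'side','scraper',-6.7,-22,(230,190,310,260),8,'o42.png')
```

```text
at [400.3  90.2  33.4] a0 -0.023 tilt [-0.     0.003  0.   ] J [ 0.06  0.59  2.26 -0.    0.3   0.08] F [ 0.1 -0.8  0.6] op 14.5
[[0.8, 0.5, 0.4, -0.002, 0.003, 0.0], [0.8, 0.5, 0.4, -0.002, 0.0, 0.0], [0.8, 0.5, 0.4, -0.002, 0.0, 0.0]]
```

View pics/o42.png

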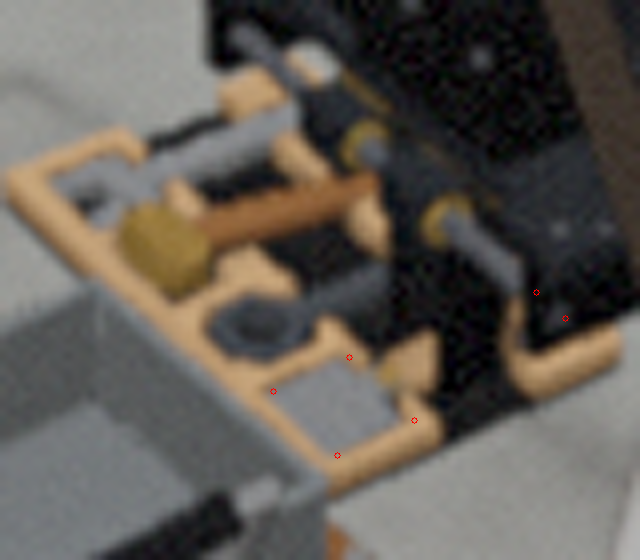

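{"method": "step_arm", "body": {"rows": [[1.5,0,0,0,0,0],[1,0,0,0,0,0],[0,0,0,0,0,0]]}}

```text
t: 49.92
eef_pos: [400.3, 90.2, 30.8]
tcp_rot: [-0.017, 1.568, -0.04]
ft_force: [1.2, -0.7, -0.6]
opening: 0.153
```

Run:
```python
from h import *
go([401.7,91.8,31],-0.017,3)
b=snap('side','side43.png')
overlay(b,'side','scraper',-6.7,-22,(230,190,310,260),8,'o43.png')
```

```text
at [400.3  90.2  30.8] a0 -0.022 tilt [-0.     0.003  0.   ] J [ 0.06  0.59  2.26 -0.    0.29  0.08] F [ 1.2 -0.7 -0.6] op 14.5
[[-0.1, 0.6, 0.4, -0.002, 0.003, 0.0], [-0.1, 0.6, 0.4, -0.002, 0.0, 0.0], [-0.1, 0.6, 0.4, -0.002, 0.0, 0.0]]
```

View pics/o43.png

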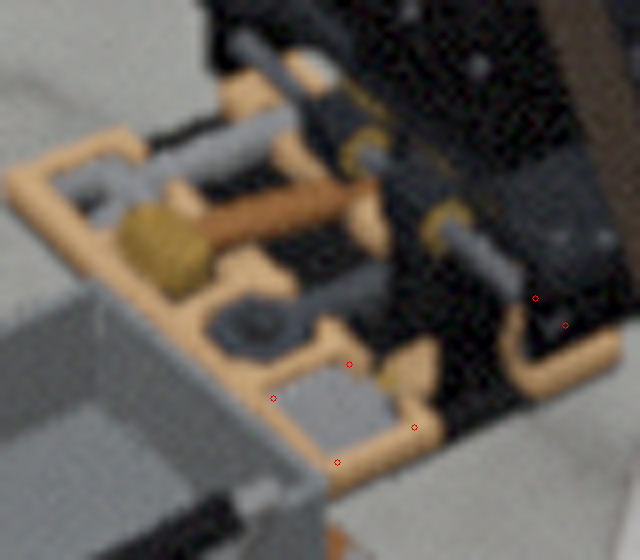

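{"method": "step_arm", "body": {"rows": [[0,0,0,0,0,0],[0,0,0,0,0,0],[-15,0,0,0,0,0],[-40,0,0,0,0,0],[-60,0,0,0,0,0],[-55,30,0,0,0,0],[0,60,0,0,0,0],[0,60,-10,0,0,0]], "grip": 30}}

```text
t: 50.98
eef_pos: [394.2, 241.9, 207.2]
tcp_rot: [0.492, 1.565, 0.463]
ft_force: [1.1, 0.1, -0.3]
opening: 0.313
```

```bash
python3 look.py 44; python3 -c "
from h import *
go([330,300,230],-.02,2)"
```

```text
at [393.1 244.6 206.7] a0 -0.023 tilt [ 0.     0.004 -0.003] J [0.41 0.3  1.98 0.   0.85 0.44] F [-1.1 -0.2  0.2] op 29.7
[[-11.7, 27.0, -32.2, -0.001, 0.004, -0.003], [-11.7, 27.0, -32.1, -0.001, 0.0, 0.0]]
```

View pics/l44.png

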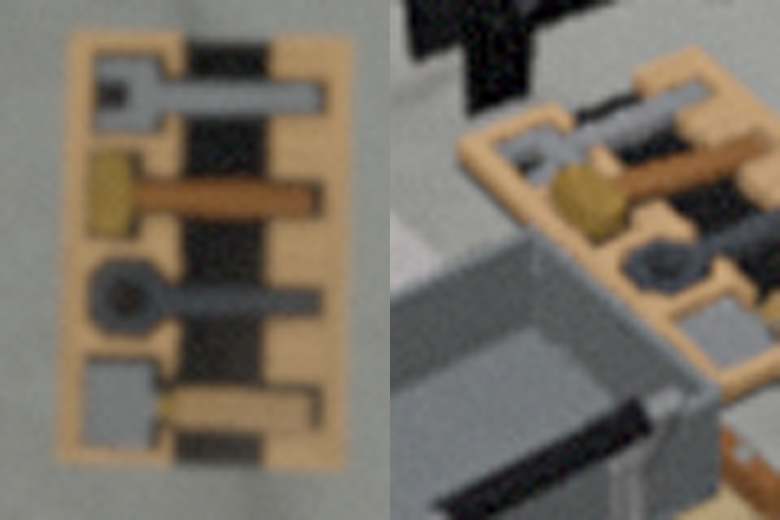

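```bash
python3 -c "
from h import *
go([486,135,80],-.02,4)"
```

```text
at [393.1 244.6 206.7] a0 -0.023 tilt [ 0.     0.004 -0.003] J [0.41 0.3  1.98 0.   0.85 0.44] F [-1.1 -0.2  0.2] op 29.7
[[31.7, -26.9, 23.9, -0.001, 0.004, -0.003], [31.7, -26.9, 23.8, -0.001, 0.0, 0.0], [31.7, -26.9, 23.8, -0.001, 0.0, 0.0], [31.7, -26.9, 23.8, -0.001, 0.0, 0.0]]
```

{"method": "step_arm", "body": {"rows": [[10,-28,24,0,0.004,-0.003],[20,-28,24,0,0,0],[40,-28,24,0,0,0],[45,-26,22,0,0,0],[0,0,0,0,0,0]], "grip": 0}}

```text
t: 51.7
eef_pos: [486.8, 129.4, 89.0]
tcp_rot: [0.385, 1.569, 0.367]
ft_force: [-0.3, 0.2, 0.6]
opening: 0.003
```

```bash
python3 -c "
from h import *
go([486,135,55],-.02,2)"
```

```text
at [486.8 129.4  89. ] a0 -0.018 tilt [ 0.     0.001 -0.001] J [0.13 0.54 2.   0.   0.6  0.15] F [-0.3  0.2  0.6] op 0.3
[[17.0, 2.8, -0.4, 0.001, 0.001, -0.001], [17.0, 2.8, -0.4, 0.001, 0.0, 0.0]]
```

{"method": "step_arm", "body": {"rows": [[20,3,0,0,0,0],[17,3,-0.8,0,0,0],[0,0,0,0,0,0]]}}

```text
t: 52.08
eef_pos: [485.8, 135.8, 54.0]
tcp_rot: [0.281, 1.567, 0.261]
ft_force: [0.5, -0.7, -0.2]
opening: 0.009
```

{"method": "step_arm", "body": {"rows": [[2,0,0,0,0,0],[0,0,0,0,0,0]]}}

```text
t: 52.32
eef_pos: [485.7, 136.4, 53.6]
tcp_rot: [0.252, 1.566, 0.234]
ft_force: [0.1, -0.4, 0.0]
opening: 0.01
```

{"method": "step_arm", "body": {"rows": [[2,0,0,0,0,0],[0,0,0,0,0,0]]}}

```text
t: 52.58
eef_pos: [485.7, 136.5, 52.1]
tcp_rot: [0.241, 1.565, 0.222]
ft_force: [0.3, 0.7, 0.1]
opening: 0.002
```

{"method": "step_arm", "body": {"rows": [[1.5,0,0,0,0,0],[0,0,0,0,0,0]]}}

```text
t: 52.82
eef_pos: [485.8, 136.5, 50.5]
tcp_rot: [0.245, 1.565, 0.227]
ft_force: [0.1, -1.4, 0.3]
opening: 0.009
```

{"method": "step_arm", "body": {"rows": [[2,0,0,0,0,0],[0,0,0,0,0,0]]}}

```text
t: 53.08
eef_pos: [485.7, 136.4, 48.3]
tcp_rot: [0.249, 1.565, 0.23]
ft_force: [0.2, -0.2, 0.5]
opening: 0.0
```

{"method": "step_arm", "body": {"rows": [[1.5,0,0,0,0,0],[0,0,0,0,0,0]]}}

```text
t: 53.32
eef_pos: [485.7, 136.4, 46.7]
tcp_rot: [0.249, 1.565, 0.23]
ft_force: [0.3, 0.7, 0.7]
opening: 0.001
```

{"method": "step_arm", "body": {"rows": [[1,0,0,0,0,0],[0,0,0,0,0,0]]}}

```text
t: 53.58
eef_pos: [485.8, 136.5, 45.7]
tcp_rot: [0.246, 1.565, 0.227]
ft_force: [-0.6, -0.1, 0.7]
opening: 0.008
```

{"method": "step_arm", "body": {"rows": [[1,0,0,0,0,0],[0,0,0,0,0,0]]}}

```text
t: 53.82
eef_pos: [485.9, 136.6, 45.4]
tcp_rot: [0.251, 1.564, 0.232]
ft_force: [0.1, 0.6, -0.2]
opening: 0.007
```

{"method": "step_arm", "body": {"rows": [[-20,0,0,0,0,0],[-50,0,0,0,0,0],[-60,0,-20,0,0,0],[-30,35,-30,0,0,0],[0,55,-25,0,0,0],[0,55,-15,0,0,0],[0,0,0,0,0,0]]}}

```text
t: 54.7
eef_pos: [395.9, 286.7, 210.4]
tcp_rot: [0.461, 1.562, 0.44]
ft_force: [0.9, 0.0, -0.9]
opening: 0.004
```

```bash
python3 look.py 45; python3 seat.py 45 spanner hammer ring scraper; python3 -c "
from h import *
go([393,244,200],-.02,2)
a=cv2.imread('pics/top45.png');b=cv2.imread('pics/side45.png')
cv2.imwrite('pics/z45.png',np.hstack([a[100:300,100:400],b[130:330,100:400]]))
cv2.imwrite('pics/s45.png',cv2.resize(np.hstack([cv2.imread('pics/seat_top45.png')[:590,:460],cv2.imread('pics/seat_side45.png')[:590]]),None,fx=.7,fy=.7))"
```

```text
at [396.7 284.3 210.1] a0 -0.024 tilt [ 0.     0.007 -0.003] J [ 0.49  0.33  1.93 -0.    0.88  0.51] F [-0.4 -0.   0.6] op 0.3
[[5.1, -20.2, -1.4, -0.002, 0.007, -0.003], [5.1, -20.2, -1.4, -0.002, 0.0, 0.0]]
```

View pics/l45.png

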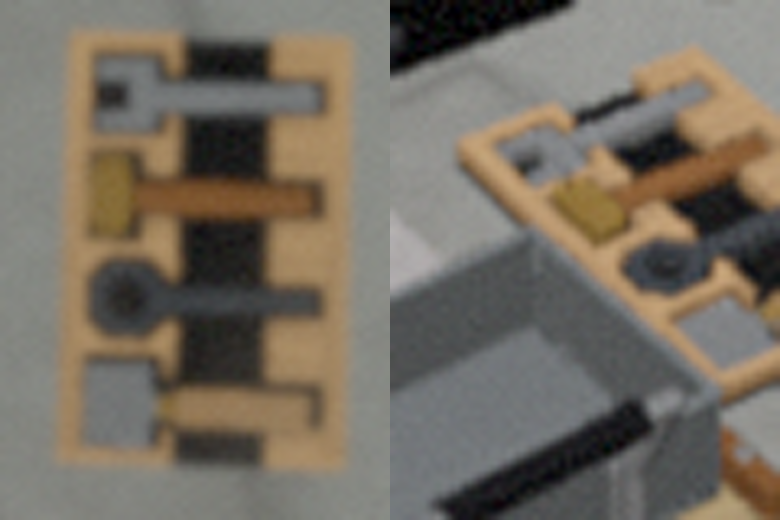

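View pics/z45.png

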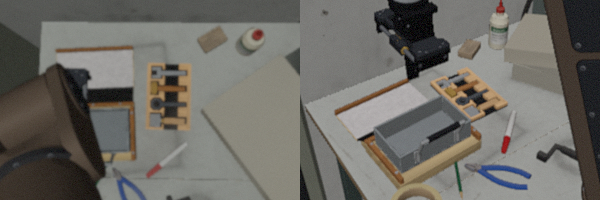

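View pics/s45.png

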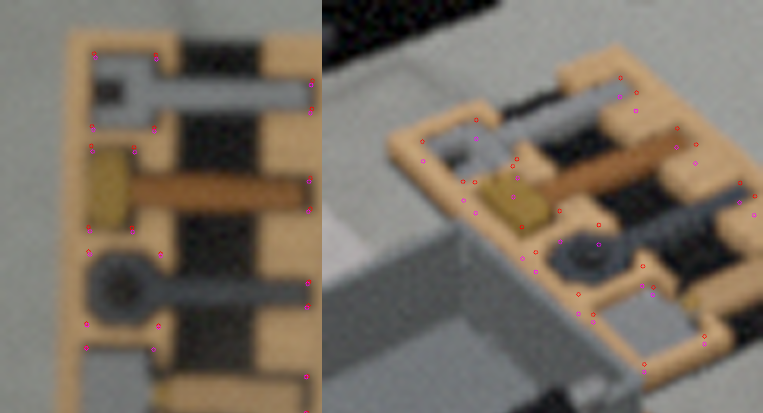

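```bash
python3 -c "
from h import *
print(env.job_done())"
```

```text
the job is handed in; nothing more can be done
None
```

I tipped the tote by its handle over the edge stop to about 126–128°, rocked it once, and all four tools slid out onto the catch board. I then stood the empty tote back upright on the deck between the guides. The spanner, hammer, ring key and scraper are each in their own pockets with heads to +x. The job was handed in at about 55 s.

**Last checks**
- **Tools:** the final top and side pictures show all four tools in their pockets. Their outlines agree with the computed seated outlines to about 1–2 mm, with a small constant offset in the side view.
- **Tote and bystanders:** the tote is upright and empty. The sanding block and glue bottle look to be where they started, but I did not measure them.
- **Gripper:** it is clear of everything, with its fingertips about 185 mm up.

**What disagreed along the way**
- **Hammer:** it sat about 2 mm high after release. I lowered the closed fingertips onto its head, and although the wrist force showed no clear contact, the side view afterwards shows it seated.
- **Scraper:** it first caught on a pocket edge and needed about 2 mm of correction sideways and lengthwise before it went in at the expected depth.
- **Not press-tested:** the spanner, ring key and scraper were judged seated from the pictures and their release heights only.

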